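Clamp a picture frame in the framer's vise and set the side stop to it

ROBOT

A 7-joint arm with a two-finger parallel gripper is mounted at the origin on a cart in front of the work surface, level with it; the furniture and walls round the work are solid. World frame = base frame: x ahead of the robot, y to its left, z up, the work surface at z = 0. Lengths are in m, angles in rad, forces in N, time in s.
With the tool pointing down it reaches from about 0.4 to 0.9 m from the base axis. Payload 5.6 kg.
Tool frame: the origin (TCP) lies at the very end of the fingers, on their centre line; the grasp point (between the pads) lies manip.tcp_to_grasp behind it (manip.tcp_to_grasp is the distance from the TCP to the grasp point, in m); z points along the fingers, y is the direction in which the jaws open and shut (so a half turn about z gives the same grasp; the last joint's range is limited). The gripper opens to 92 mm and grips with 3 to 60 N. Pads are 20 mm wide; open, the fingers measure 128 mm over their backs; the gripper's body (75 mm by 189 mm) begins 69 mm behind the grasp point.
Start: joints at [1.083, 0.468, -0.012, 1.603, 0.006, 1.071, -0.056], TCP at [0.28, -0.587, 0.215] pointing down, gripper open.
Joint ranges: [-2.53, 2.53], [-0.31, 2.02], [-1.57, 1.55], [0.28, 2.44], [-1.29, 4.43], [0.15, 1.84], [-2.92, 2.92]. Speed limits (rad/s): [2.57, 2.57, 3.14, 3.14, 3.14, 3.14, 3.14].

INTERFACE

Orientations are given as a unit quaternion [x, y, z, w].
In Python, from bench import status, cams, ticket, manip gives the robot as it stands.
- The arm moves only by the tool arm_command, never from a script. Its argument "motion" is a list of rows, each an object with "xyz": the shift along the tool's x, y, z in cm, a list of three; "dr": the turn, a rotation vector about the tool's x, y, z in rad, a list of three. A call has 1 to 20 rows; each row shifts and turns the pose as measured when the row begins, along the tool's axes as they then stand; what a row does not reach is not made up. A row lasts 1/8 s, in which the tool goes at most 62.5 mm and 10.7 degrees, less where a joint would pass 70% of its speed; a pose out of reach is approached as far as the arm can. A call with a gripper value outside its range is refused whole. "hand" is the closure, from 0 (fully open) to 1 (shut), set as the call begins (left out, the last holds). The fingers move at their own pace and stop on an object; "squeeze" is the grip in N (left out, the last holds). Time passes only in rows, so rows that do not move let the fingers close. It gives the time, the measured TCP pose, the force and the opening at its end, in the units of the state.
- status.sense(): the state, without advancing time (a new reading comes with each control period).
- cams.capture(name): name is "side" or "top" or "wrist"; returns a dict with "color" (400x640x3 uint8, blue, green, red), "mtx" (3x3 intrinsics, pixels), "k1" (the pictures are not rectified: a ray, as slopes to the right and down, at radius r is drawn at 1 + k1 r^2 times it, then the intrinsics apply), "rvec" (rotation vector, rad) and "tvec" (3), from world to camera coordinates, as OpenCV has them; the wrist camera has in their place "hand_eye" (4x4, takes a point from camera to tool coordinates, whose origin is the TCP and whose axes are the flange's). Camera axes: x right, y down, z forward; pixel columns grow to the right and rows downward; lengths in m; the calibration is good to about 2 mm. A picture is of the moment at which its call begins: read the wrist's pose just before it. There is no depth.
- ticket.hand_in(): hands the job in, once; it reports no verdict.
The state is a dict: "time_s": time; "qpos": joint angles; "joint_velocities": joint speeds; "tau": joint torques, N m; "tcp_pos": TCP position; "tcp_rot": TCP orientation; "contact_force": force on the tool from outside, world axes, zero at the start; "ft_torque": the same for the moment, N m; "grip_width": finger opening in m.
Only numpy, scipy, OpenCV 4.12 (cv2) and the standard library are available. Lean on these libraries where they do the work, as an engineer would, in place of code of your own. Each camera call takes 0.05 s, during which the arm holds its last target.

TASK

Get the pine picture frame ready for its hanger: stand it upright on the bed of the vise, flat between the cork-lined cheeks and centred across them, let go of it, and turn the crank clockwise until the jaw holds it snugly without crushing it. Once it is clamped, slide the side stop in by its handle until the pad rests against the side of the frame, so that the next frame will go in at the same place. Leave everything else standing where it is.

Things in the scene. Friction and masses are not known exactly. Their poses are not given: they have to be found in the camera images.
- frame_mid (a point): Centre of the loose pine picture frame, standing upright on the table to the left of the vise: 30 mm deep (its x), 125 mm wide (its y), 165 mm high (its z; the point is 82.5 mm above its foot), 0.17 to 0.3 kg. Rails 16 mm wide round a recessed picture; either face may look to the handle. Take the top rail across the 30 mm depth from above.
- vise: Grey screw vise on a 14 mm plywood board, fixed to the table. Origin on the table below the screw; x along the screw from the crank end to the fixed jaw, y left, z up. Bed (two steel ways): top at z = 42 mm. Screw axis: y = 0, z = 82 mm. The clamped frame's centre is at x = 47, y = 0, z = 124.5 mm. The stop's pillar is at x = 47, y = -121 mm, 105 mm high.
- vise_jaw (a joint): Travel of the moving jaw in m from wide open (0) towards the fixed jaw: the gap between the cheeks is 58 mm minus this, so it meets the 30 mm frame at about 0.028 (limit 0.034). Moved by the screw only, 12 mm per turn of the crank; it cannot be pushed. Past first contact the cork gives about 3 N per 0.1 rad of crank; an eighth to a quarter turn more is snug.
- crank (a joint): Angle of the crank in rad; grows clockwise seen from the crank end (over the top towards the vise's -y), which closes the jaw; jaw travel = 0.00191 m/rad times this. At 0 the grip is straight above the screw. It takes 0.10 N m to turn (2.5 N at the grip), more as the jaw presses, and stays where left. Starts at 1.05 to 6.2; 1.3 to 2.2 turns close it.
- crank_hub (a point): Point on the screw axis in the middle of the 9 mm thick crank arm (hub radius 11 mm). Screw and crank travel with the jaw: at vise x = -120 mm plus the jaw travel, z = 82 mm.
- crank_grip_mid (a point): Point to hold on the crank's dark wooden grip: a sleeve 22 mm thick, 66 mm long, parallel to the screw, spinning freely on its pin, so a hand can keep its orientation all the way round. 40 mm from the screw axis, 46 mm in front of the crank arm (towards vise -x; the sleeve spans 8 to 74 mm). It moves 12 mm per turn towards the vise as it goes round.
- fixed_face (a point): Centre of the fixed jaw's cork-lined wooden cheek, on its face, which looks to the vise's -x: at vise x = 62, y = 0, z = 74.5 mm. Both cheeks are 104 mm wide (y -52 to 52) and reach from z = 45 to 104 mm; the fixed jaw ends at x = 98 mm.
- jaw_face (a point): Centre of the moving jaw's cork-lined cheek, on its face when not pressed (z = 74.5 mm), which looks to the vise's +x.
- side_stop (a joint): Travel of the side stop in m: 0 drawn out, grows as it is slid in towards the jaws (along the vise's +y), limit 0.056; slides against about 2 N and stays where it is left.
- stop_pad (a point): Centre of the rubber pad's face (18 mm across) on the inner end of the stop rod, at vise x = 47 mm, z = 78 mm; it faces the vise's +y and meets the side of the frame, at y = -62.5 mm if the frame is centred.
- stop_handle (a point): Middle of the upright dark wooden handle at the outer end of the stop rod: 22 mm thick, 53 mm high (vise z = 94 to 147 mm, the point at 122 mm), 90 mm outward (vise -y) of the pad's face. Take it from above.
- tealight_a: Tealight, 38 mm across, 16 mm high, on the table in front of the picture frame; origin under its centre. Bystander.
- tealight_b: A second such tealight beside it, further to the left. Bystander.

How it is judged:
By the outcome, as a careful person would: the job done as asked, in the order asked, and still so for the second after the job is handed in, with the robot touching nothing.
It also fails if it takes over 69 s, if anything falls off the work surface, if the arm or the gripper's body presses on something with over 40 N, if the wrist force passes 120 N, or if a joint passes its speed limit or range.

## Working session

There is one attempt and no reset: what is moved stays moved. The work goes in short steps, Python scripts to look and compute and a tool call to move; the robot and the scene stay as the last step left them, time stands still between calls to the robot, and variables do not carry over. Pictures are saved under pics/ and viewed, and the job is handed in when it is done.

Besides the shell and the picture viewer there is one more tool, called after "Call:" by a JSON object that holds its "name" and its "arguments". arm_command: Moves the arm, as the interface text tells. Its arguments: {"type":"object","properties":{"motion":{"type":"array","items":{"type":"object","properties":{"xyz":{"type":"array","items":{"type":"number"}},"dr":{"type":"array","items":{"type":"number"}}}}},"hand":{"type":"number"},"squeeze":{"type":"number"}},"required":["motion"]}

```bash
ls; mkdir -p pics
python3 - <<'E'
from bench import status,cams,ticket,manip
import cv2,numpy as np
s=status.sense()
print(s); print(manip.tcp_to_grasp)
for n in ("side","top","wrist"):
    c=cams.capture(n); cv2.imwrite(f"pics/{n}0.png",c["color"])
    print(n,{k:np.round(v,4).tolist() for k,v in c.items() if k!="color"})
E
```

```text
pics
{'time_s': 0.0, 'qpos': array([ 1.08296266,  0.46840777, -0.01157497,  1.60363729,  0.00598598,
        1.0713661 , -0.05626778]), 'joint_velocities': array([1.01443014e-03, 9.22029338e-04, 6.11124351e-04, 1.09273199e-03,
       1.64277510e-04, 8.28689964e-04, 7.84067572e-05]), 'tau': array([-5.75609411e-04, -5.20559084e+01, -1.22580130e-02, -2.43742257e+01,
       -5.65494876e-02,  1.72806083e-02,  1.76106787e-04]), 'tcp_pos': array([ 0.27937238, -0.58625072,  0.21361482]), 'tcp_rot': array([ 9.75373764e-01,  2.20556623e-01, -2.56937375e-04, -8.54296884e-04]), 'contact_force': array([ 0.37937796,  0.68978404, -0.38742174]), 'ft_torque': array([-0.00978233,  0.01628716, -0.05950096]), 'grip_width': 0.09204667950771128}
0.0187
side {'mtx': [[457.7377, 0.0, 316.4627], [0.0, 457.7377, 199.8242], [0.0, 0.0, 1.0]], 'k1': 0.0167, 'rvec': [1.1436, -1.9326, 1.2369], 'tvec': [0.389, 0.2443, 0.5466]}
top {'mtx': [[493.6849, 0.0, 313.1227], [0.0, 493.6849, 202.9413], [0.0, 0.0, 1.0]], 'k1': -0.1362, 'rvec': [2.0843, -2.1278, 0.2277], 'tvec': [0.1761, 0.5517, 0.9579]}
wrist {'mtx': [[285.6856, 0.0, 319.9283], [0.0, 285.6856, 195.7658], [0.0, 0.0, 1.0]], 'k1': -0.0505, 'hand_eye': [[0.0006, -0.9719, -0.2352, 0.0672], [1.0, 0.0007, -0.0003, 0.0], [0.0004, -0.2352, 0.9719, -0.1704], [0.0, 0.0, 0.0, 1.0]]}
```

View pics/side0.png

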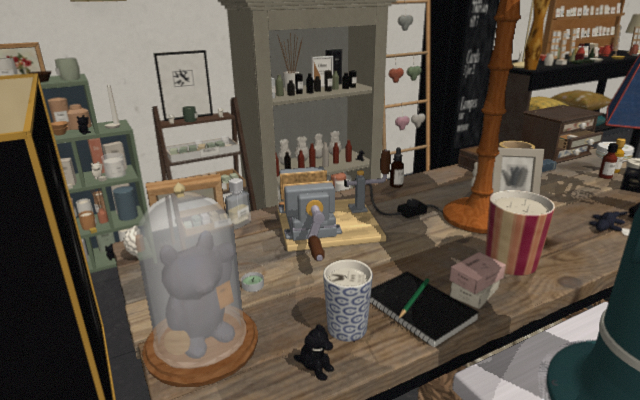

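View pics/top0.png

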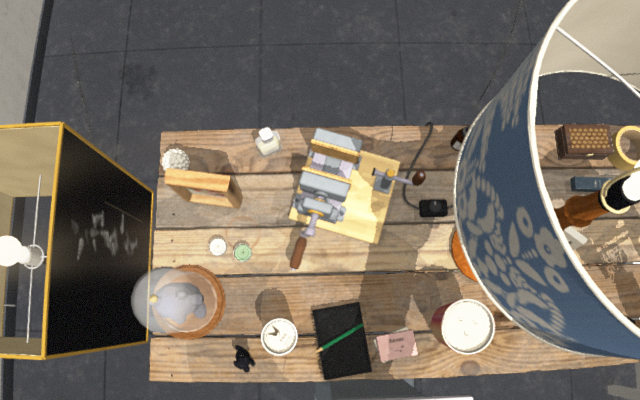

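View pics/wrist0.png

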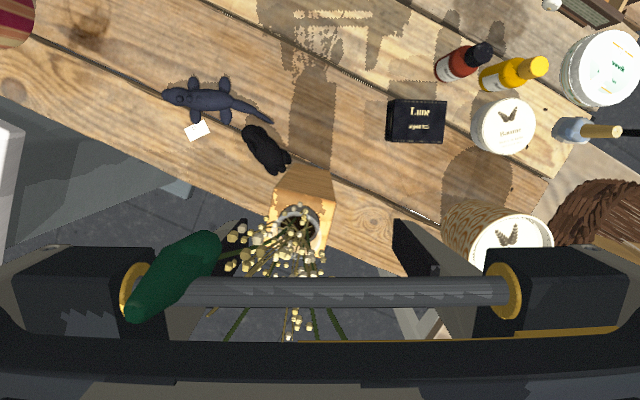

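```bash
cat > h.py <<'E'
from bench import status,cams,ticket,manip
import cv2,numpy as np
from scipy.spatial.transform import Rotation as R
def grab(n,save=None):
    s=status.sense(); c=cams.capture(n)
    if n=="wrist":
        T=np.eye(4);T[:3,:3]=R.from_quat(s["tcp_rot"]).as_matrix();T[:3,3]=s["tcp_pos"]
        W=T@np.array(c["hand_eye"]); c["Rw"]=W[:3,:3];c["o"]=W[:3,3]
    else:
        M=cv2.Rodrigues(np.array(c["rvec"],float))[0];c["Rw"]=M.T;c["o"]=-M.T@np.array(c["tvec"]).ravel()
    c["rv"]=cv2.Rodrigues(c["Rw"].T)[0];c["tv"]=-c["Rw"].T@c["o"]
    c["d"]=np.array([c["k1"],0,0,0.])
    if save: cv2.imwrite(f"pics/{save}.png",c["color"])
    return c
def ray(c,uv):
    p=cv2.undistortPoints(np.array(uv,float).reshape(-1,1,2),c["mtx"],c["d"]).reshape(-1,2)
    return (c["Rw"]@np.c_[p,np.ones(len(p))].T).T
def onz(c,uv,z):
    d=ray(c,uv);return c["o"]+d*((z-c["o"][2])/d[:,2])[:,None]
def tri(c1,u1,c2,u2):
    d1=ray(c1,[u1])[0];d2=ray(c2,[u2])[0]
    A=np.c_[d1,-d2];t=np.linalg.lstsq(A,c2["o"]-c1["o"],rcond=None)[0]
    a=c1["o"]+d1*t[0];b=c2["o"]+d2*t[1];return (a+b)/2,np.linalg.norm(a-b)
def proj(c,P):
    return cv2.projectPoints(np.array(P,float).reshape(-1,1,3),c["rv"],c["tv"],c["mtx"],c["d"])[0].reshape(-1,2)
def crop(c,x0,y0,x1,y1,k,name):
    cv2.imwrite(f"pics/{name}.png",cv2.resize(c["color"][y0:y1,x0:x1],None,fx=k,fy=k,interpolation=cv2.INTER_CUBIC))
E
python3 - <<'E'
from h import *
t=grab("top");s=grab("side")
print(t["o"],s["o"]); print(proj(t,[[0,0,0],[.5,0,0],[.5,.2,0]]))
crop(t,150,115,450,285,2.6,"topc"); crop(s,130,140,400,300,2.9,"sidec")
for uv,z in [((203,190),.165),((330,190),.09),((297,252),.08),((418,178),.147),((218,246),.016),((242,252),.016),((460,250),0),((432,208),0)]: print(uv,onz(t,[uv],z).round(3))
E
```

```text
[0.33606174 0.16536087 1.05482327] [-0.17103394  0.52455736  0.45316093]
[[399.3511856  473.15715659]
 [389.72883833 232.2861456 ]
 [297.38107283 234.2836256 ]]
(203, 190) [[0.561 0.37  0.165]]
(330, 190) [[0.575 0.13  0.09 ]]
(297, 252) [[0.452 0.199 0.08 ]]
(418, 178) [[ 0.581 -0.037  0.147]]
(218, 246) [[0.475 0.369 0.016]]
(242, 252) [[0.462 0.317 0.016]]
(460, 250) [[ 0.457 -0.152  0.   ]]
(432, 208) [[ 0.552 -0.096  0.   ]]
```

```bash
true
```

```text
(no output)
```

View pics/topc.png

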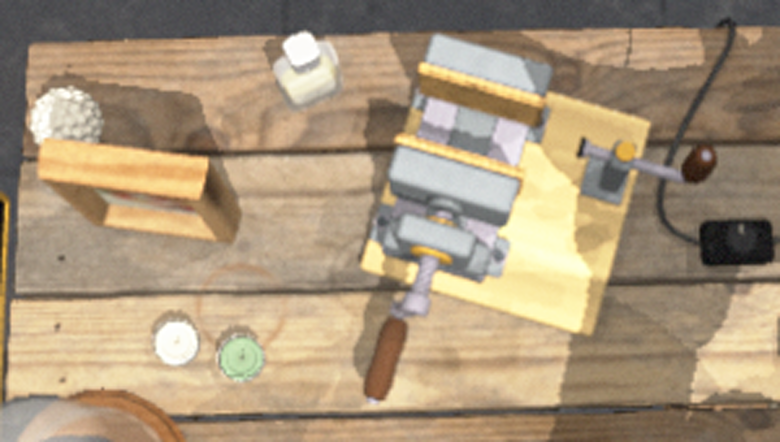

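View pics/sidec.png

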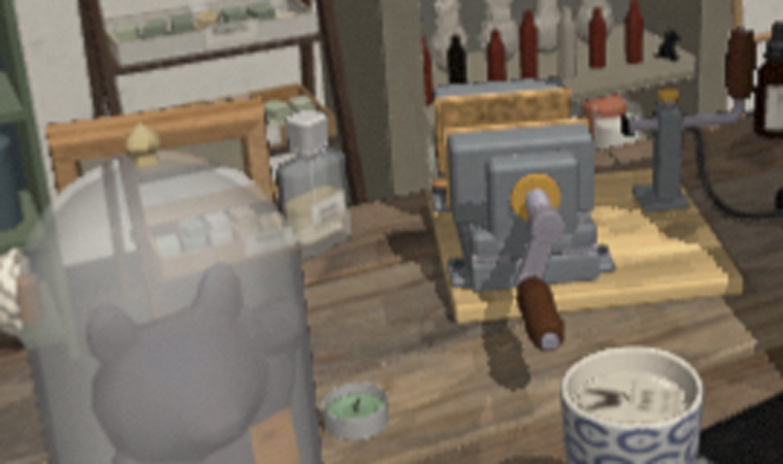

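Run:
```python
from h import *
t=grab("top");s=grab("side")
crop(t,285,120,410,250,4.6,"t1"); crop(t,155,160,250,260,6,"t2");crop(s,270,160,400,270,6,"s1")
```

```text
(no output)
```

View pics/t1.png

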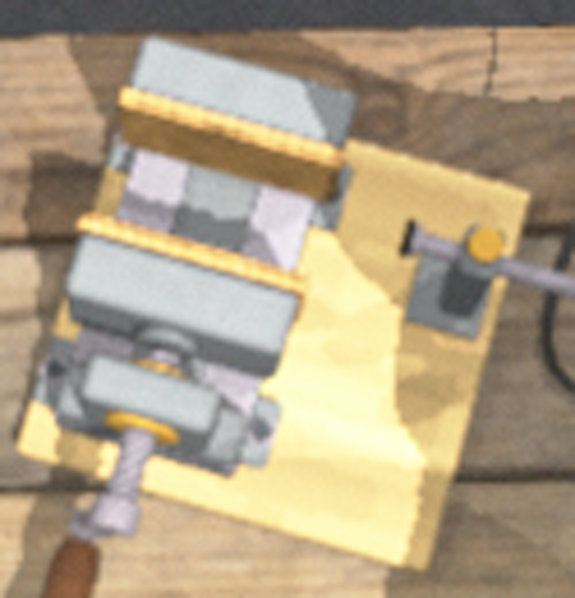

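View pics/t2.png

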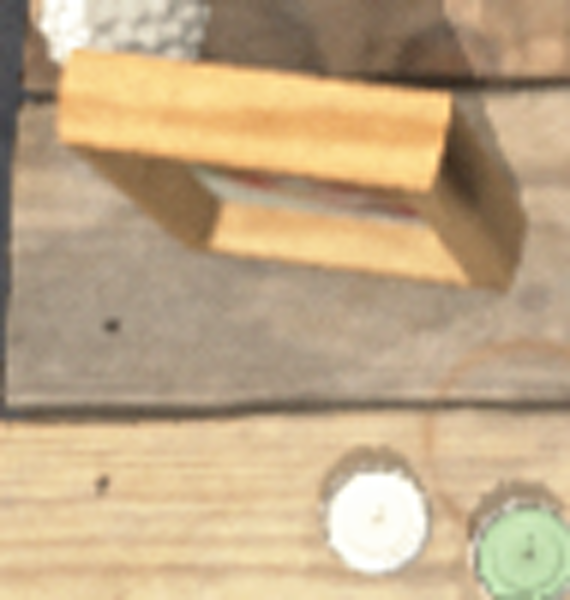

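View pics/s1.png

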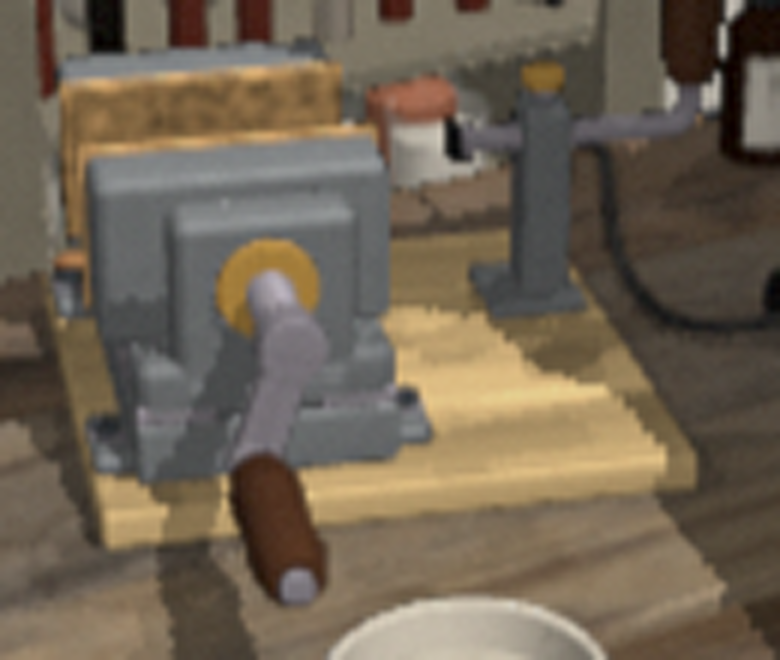

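Run:
```python
from h import *
t=grab("top");s=grab("side")
T=lambda p:(p[0]/4.6+285,p[1]/4.6+120)
S=lambda p:(p[0]/6+270,p[1]/6+160)
ff=onz(t,[T((121,104)),T((339,165))],.104); jf=onz(t,[T((82,215)),T((303,280))],.104)
for n,e in(("fixed",ff),("jaw",jf)):
    d=e[0]-e[1]; print(n,e.round(4).tolist(),e.mean(0).round(4),np.linalg.norm(d),"yaw",np.degrees(np.arctan2(d[1],d[0])-np.pi/2))
print("pillar",onz(t,[T((485,243))],.11))
b=onz(t,[T((18,450)),T((416,566)),T((530,192))],.014);print("board",b.round(4).tolist(),[np.degrees(np.arctan2(*(b[i]-b[j])[1::-1])) for i,j in((0,1),(2,1))])
f=onz(t,[(x/6+155,y/6+160) for x,y in((65,50),(450,95),(435,190),(60,142))],.165)
print("frame",f.round(4).tolist(),f.mean(0),[np.linalg.norm(f[i]-f[(i+1)%4]).round(4) for i in range(4)],
 [np.degrees(np.arctan2(*(f[i]-f[j])[1::-1])).round(2) for i,j in((0,1),(3,2),(0,3),(1,2))])
print("tip",tri(t,(150+373/2.6,115+401/2.6),s,S((298,585))))
print("gripstart",tri(t,(150+397/2.6,115+322/2.6),s,S((262,462))))
print("hub",tri(t,(150+420/2.6,115+300/2.6),s,S((297,345))))
```

```text
fixed [[0.6712, 0.1658, 0.104], [0.641, 0.0707, 0.104]] [0.6561 0.1183 0.104 ] 0.09977935254619019 yaw -17.606484256691438
jaw [[0.6205, 0.1838, 0.104], [0.5891, 0.0885, 0.104]] [0.6048 0.1362 0.104 ] 0.10031071443790923 yaw -18.203426267163067
pillar [[0.60253955 0.00939245 0.11      ]]
board [[0.5339, 0.2172, 0.014], [0.4754, 0.0339, 0.014], [0.6547, -0.0297, 0.014]] [np.float64(72.3068680565655), np.float64(-19.53111968377969)]
frame [[0.6055, 0.4435, 0.165], [0.5876, 0.3197, 0.165], [0.5571, 0.3239, 0.165], [0.5754, 0.4436, 0.165]] [0.58138284 0.38267349 0.165     ] [np.float64(0.125), np.float64(0.0308), np.float64(0.1211), np.float64(0.0301)] [np.float64(81.77), np.float64(81.32), np.float64(-0.24), np.float64(-7.74)]
tip (array([0.42146791, 0.20806746, 0.0433279 ]), np.float64(0.0010562431778543193))
gripstart (array([0.48282157, 0.18766434, 0.04821764]), np.float64(9.494638886693744e-05))
hub (array([0.49504917, 0.16876186, 0.07805508]), np.float64(0.0005020463917872788))
```

Run:
```python
from h import *
t=grab("top");s=grab("side")
b=onz(s,[(475,210)],0.01)[0];print("lampbase",b)
for z in (0,.2,.3,.4,.5,.6,.7,.8): 
    p=b.copy();p[2]=z;print(z,proj(t,[p])[0].round(),proj(s,[p])[0].round())
# other things
for uv in ((348,330),(515,270),(270,280)): print(uv,onz(s,[uv],0).round(3))
print(status.sense()["time_s"])
for uv,z in [((455,190),.5),((455,190),.6),((600,350),.5),((600,350),.6),((545,30),.6),((280,335),.1),((180,300),.2),((50,240),.3),((265,140),.08)]: print(uv,z,onz(t,[uv],z).round(3))
```

```text
lampbase [ 0.47597287 -0.21250155  0.01      ]
0 [486. 241.] [474. 214.]
0.2 [523. 225.] [487. 126.]
0.3 [548. 214.] [494.  76.]
0.4 [579. 201.] [502.  21.]
0.5 [619. 183.] [511. -40.]
0.6 [671. 159.] [ 521. -108.]
0.7 [737. 126.] [ 532. -184.]
0.8 [804.  86.] [ 545. -271.]
(348, 330) [[0.285 0.236 0.   ]]
(515, 270) [[ 0.276 -0.106  0.   ]]
(270, 280) [[0.462 0.286 0.   ]]
0.55
(455, 190) 0.5 [[ 0.47  -0.001  0.5  ]]
(455, 190) 0.6 [[0.446 0.029 0.6  ]]
(600, 350) 0.5 [[ 0.278 -0.161  0.5  ]]
(600, 350) 0.6 [[ 0.289 -0.102  0.6  ]]
(545, 30) 0.6 [[ 0.622 -0.089  0.6  ]]
(280, 335) 0.1 [[0.292 0.232 0.1  ]]
(180, 300) 0.2 [[0.358 0.398 0.2  ]]
(50, 240) 0.3 [[0.45 0.59 0.3 ]]
(265, 140) 0.08 [[0.688 0.262 0.08 ]]
```

Run:
```python
from h import *
s=grab("side");crop(s,440,0,640,200,3,"s2");crop(s,540,150,640,400,2.3,"s3")
t=grab("top");crop(t,430,0,640,400,2,"t3")
print(proj(s,[[0,0,0],[0,0,.2],[0,0,.4]]))
```

```text
[[646.08694797 406.79944517]
 [701.00964548 261.50664448]
 [782.44700307  53.00693436]]
```

View pics/s2.png

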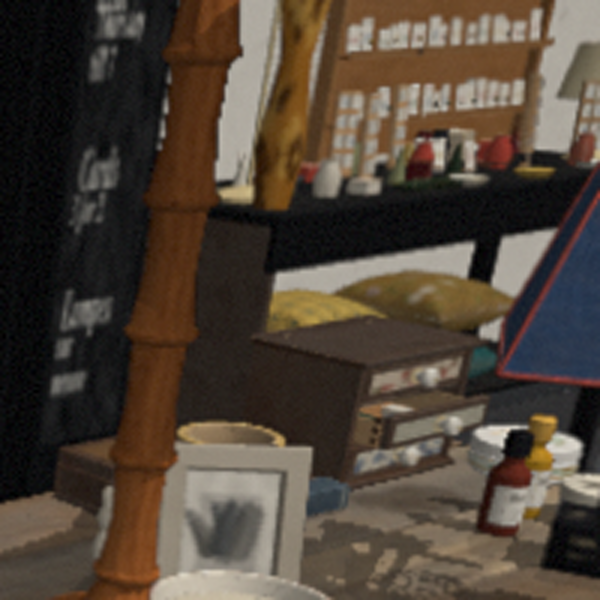

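View pics/t3.png

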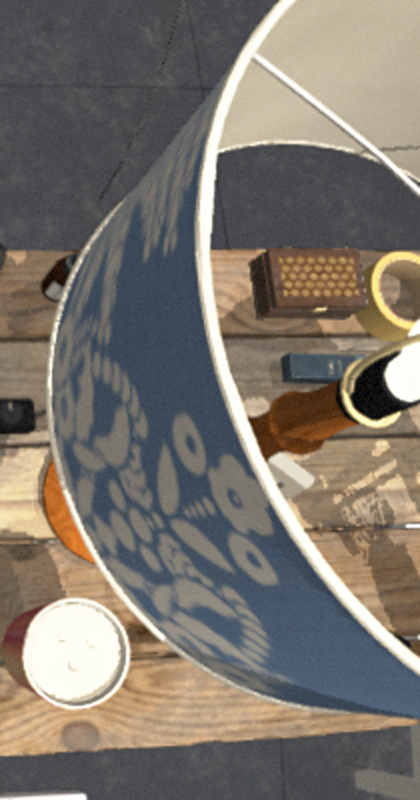

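Run:
```python
from h import *
t=grab("top")
uv=[(x/2+430,y/2) for x,y in((48,400),(62,290),(95,215),(75,520),(115,600),(190,662),(290,700))]
c=np.array([.476,-.2125])
for z in (.4,.44,.48,.52,.56,.6):
    P=onz(t,uv,z)[:,:2]; r=np.linalg.norm(P-c,axis=1)
    A=np.c_[2*P,np.ones(len(P))];q=np.linalg.lstsq(A,(P**2).sum(1),rcond=None)[0]
    print(z,r.round(3),"free",q[:2].round(3),np.sqrt(q[2]+q[:2]@q[:2]).round(3))
```

```text
0.4 [0.184 0.187 0.196 0.189 0.199 0.202 0.207] free [ 0.474 -0.239] 0.213
0.44 [0.196 0.193 0.195 0.202 0.21  0.209 0.208] free [ 0.466 -0.214] 0.2
0.48 [0.208 0.201 0.197 0.215 0.221 0.217 0.21 ] free [ 0.457 -0.189] 0.187
0.52 [0.22  0.21  0.202 0.228 0.233 0.226 0.215] free [ 0.449 -0.165] 0.174
0.56 [0.233 0.22  0.208 0.241 0.245 0.236 0.221] free [ 0.44 -0.14] 0.161
0.6 [0.246 0.232 0.217 0.254 0.257 0.247 0.23 ] free [ 0.432 -0.115] 0.148
```

Call:
{"name": "arm_command", "arguments": {"motion": [{"xyz":[0,0,-2.5]},{"xyz":[0,0,-2.5]},{"xyz":[0,-3,0]},{"xyz":[0,-4,0]},{"xyz":[0,-4,0]}]}}

```text
invalid input
```

Run:
```python
from h import *
s=status.sense();print(s["time_s"],s["qpos"].round(4),s["tcp_pos"].round(4),s["tcp_rot"].round(4),np.abs(s["contact_force"]).max())
grab("wrist","w1");grab("side","sd1")
```

```text
0.7 [ 1.083   0.4675 -0.0116  1.6027  0.006   1.0714 -0.0563] [ 0.2796 -0.5868  0.2146] [ 9.754e-01  2.205e-01 -0.000e+00  1.000e-04] 0.4375230641996944
```

View pics/w1.png

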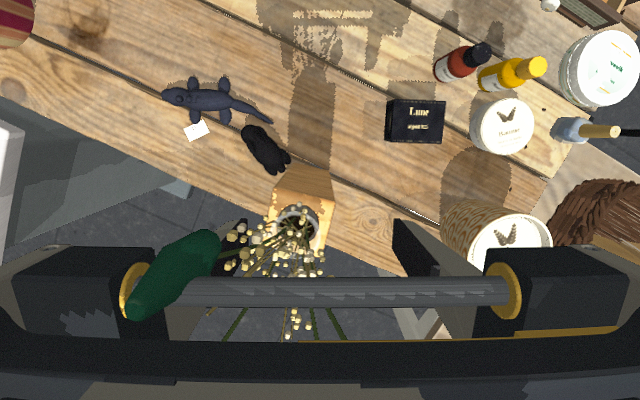

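View pics/sd1.png

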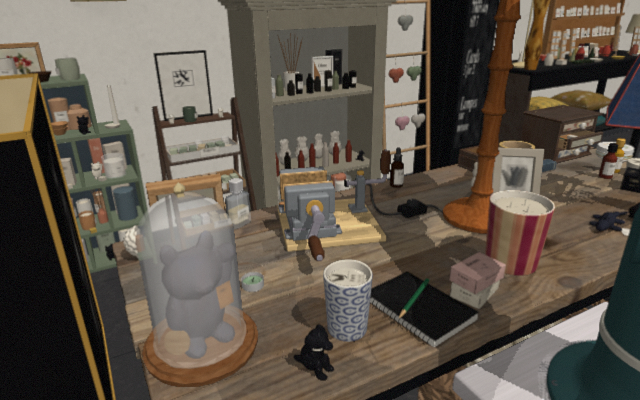

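Call:
{"name": "arm_command", "arguments": {"motion": [{"xyz":[0,0,-2.5],"dr":[0,0,0]},{"xyz":[0,0,-2.5],"dr":[0,0,0]},{"xyz":[0,-3,0],"dr":[0,0,0]},{"xyz":[0,-4,0],"dr":[0,0,0]},{"xyz":[0,-4,0],"dr":[0,0,0]}]}}

```text
time_s: 1.42
tcp_pos: [0.232, -0.4865, 0.2653]
tcp_rot: [0.975, 0.22, -0.0, 0.0]
contact_force: [-0.1, 0.3, 0.2]
grip_width: 0.0918
```

Run:
```python
from h import *
s=status.sense();print(s["time_s"],s["qpos"].round(4),s["tcp_pos"].round(4),s["tcp_rot"].round(4),np.abs(s["contact_force"]).max())
```

```text
1.425 [ 1.0857  0.231  -0.0257  1.8185  0.0068  1.0919 -0.0687] [ 0.232  -0.4865  0.2653] [ 9.754e-01  2.205e-01 -0.000e+00  1.000e-04] 0.34465847759547225
```

Run:
```python
from h import *
t=grab("top")
uv=[(x/2+430,y/2) for x,y in((285,0),(245,55),(220,115),(208,160),(205,230),(212,330),(235,420),(275,510),(330,590),(400,660))]
c=np.array([.47,-.213])
for z in (.56,.6,.64,.68,.72):
    P=onz(t,uv,z)[:,:2]; r=np.linalg.norm(P-c,axis=1)
    A=np.c_[2*P,np.ones(len(P))];q=np.linalg.lstsq(A,(P**2).sum(1),rcond=None)[0]
    print(z,r.round(3),"free",q[:2].round(3),np.sqrt(q[2]+q[:2]@q[:2]).round(3))
# background table right: bulbs
print(onz(t,[(630,187)],.5))
```

```text
0.56 [0.229 0.203 0.181 0.168 0.151 0.138 0.136 0.143 0.156 0.175] free [ 0.499 -0.341] 0.266
0.6 [0.21  0.193 0.18  0.173 0.162 0.157 0.157 0.162 0.17  0.182] free [ 0.486 -0.3  ] 0.245
0.64 [0.197 0.189 0.184 0.181 0.177 0.177 0.179 0.183 0.187 0.192] free [ 0.473 -0.259] 0.223
0.68 [0.191 0.192 0.193 0.194 0.194 0.197 0.2   0.203 0.205 0.205] free [ 0.46  -0.218] 0.202
0.72 [0.193 0.2   0.206 0.21  0.213 0.218 0.222 0.224 0.223 0.221] free [ 0.446 -0.177] 0.18
[[ 0.47029592 -0.22699933  0.5       ]]
```

Call:
{"name": "arm_command", "arguments": {"motion": [{"xyz":[0,-5,0.5],"dr":[0,0,0]},{"xyz":[0,-5,0.5],"dr":[0,0,0]},{"xyz":[0,-5,0.5],"dr":[0,0,0]},{"xyz":[0,-5,0.5],"dr":[0,0,0]},{"xyz":[0,-5,0.5],"dr":[0,0,0]},{"xyz":[0,-4,0],"dr":[0,0,0]}]}}

```text
time_s: 2.22
tcp_pos: [0.1068, -0.2201, 0.2352]
tcp_rot: [0.975, 0.224, -0.001, -0.005]
contact_force: [-7.0, 17.9, 14.2]
grip_width: 0.0922
```

Run:
```python
from h import *
s=status.sense();print(s["time_s"],s["qpos"].round(4),s["tcp_pos"].round(4),s["tcp_rot"].round(4),np.abs(s["contact_force"]).max(), np.hypot(*s["tcp_pos"][:2]))
```

```text
2.225 [ 1.302  -0.3081 -0.247   2.3981 -0.0871  1.0552 -0.0095] [ 0.1068 -0.2201  0.2352] [ 9.746e-01  2.238e-01 -7.000e-04 -5.400e-03] 17.871602732925624 0.24465926402270405
```

Call:
{"name": "arm_command", "arguments": {"motion": [{"xyz":[0,1,0.5],"dr":[0,0,0]}]}}

```text
time_s: 2.35
tcp_pos: [0.1094, -0.2283, 0.2292]
tcp_rot: [0.975, 0.222, -0.002, -0.006]
contact_force: [0.6, -1.2, 0.4]
grip_width: 0.0918
```

Run:
```python
from h import *
s=status.sense();print(s["time_s"],s["qpos"].round(4),s["tcp_pos"].round(4),s["contact_force"].round(1), np.hypot(*s["tcp_pos"][:2]))
grab("wrist","w2");grab("top","tp2")
```

```text
2.35 [ 1.3129 -0.2768 -0.2573  2.3931 -0.0813  1.0302 -0.0158] [ 0.1094 -0.2283  0.2292] [ 0.6 -1.2  0.4] 0.25319197870019217
```

View pics/w2.png

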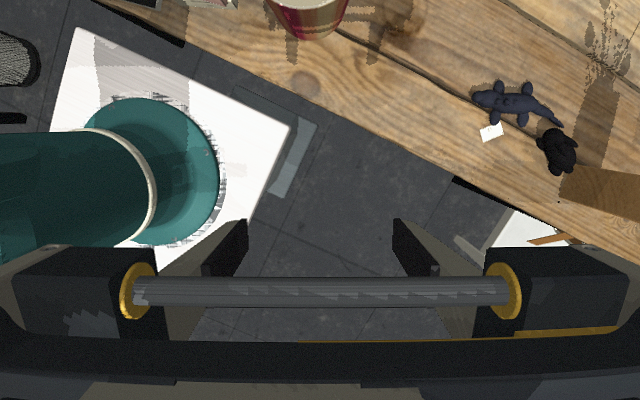

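View pics/tp2.png

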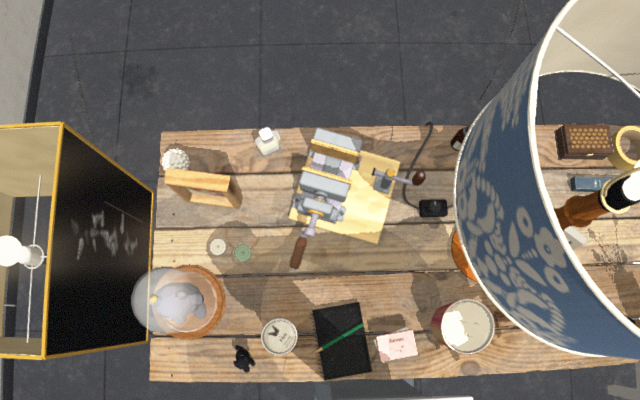

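Call:
{"name": "arm_command", "arguments": {"motion": [{"xyz":[4.3,-0.5,0],"dr":[0,0,-0.17]},{"xyz":[4.3,-0.5,0],"dr":[0,0,-0.17]}]}}

```text
time_s: 2.7
tcp_pos: [0.1831, -0.18, 0.2325]
tcp_rot: [0.922, 0.387, 0.002, -0.002]
contact_force: [0.7, -1.0, 0.0]
grip_width: 0.0917
```

Run:
```python
from h import *
s=status.sense();print(s["time_s"],s["qpos"].round(4),s["tcp_pos"].round(4),s["contact_force"].round(1), np.hypot(*s["tcp_pos"][:2]))
p=s["tcp_pos"];print(np.degrees(np.arctan2(p[1],p[0])),R.from_quat(s["tcp_rot"]).as_matrix().round(3))
```

```text
2.7 [ 1.1459 -0.2835 -0.3913  2.3797 -0.1311  1.0319  0.06  ] [ 0.1831 -0.18    0.2325] [ 0.7 -1.   0. ] 0.256766571873023
-44.5109683285609 [[ 0.701  0.713  0.002]
 [ 0.713 -0.701  0.006]
 [ 0.006 -0.003 -1.   ]]
```

Call:
{"name": "arm_command", "arguments": {"motion": [{"xyz":[4.3,-0.8,0],"dr":[0,0,-0.17]},{"xyz":[4.3,-0.7,0],"dr":[0,0,-0.17]}]}}

```text
time_s: 2.95
tcp_pos: [0.2301, -0.1054, 0.2356]
tcp_rot: [0.842, 0.539, 0.004, 0.001]
contact_force: [1.4, 0.4, 0.3]
grip_width: 0.0918
```

Run:
```python
from h import *
s=status.sense();print(s["time_s"],s["qpos"].round(4),s["tcp_pos"].round(4),s["contact_force"].round(1), np.hypot(*s["tcp_pos"][:2]))
p=s["tcp_pos"];print(np.degrees(np.arctan2(p[1],p[0])),R.from_quat(s["tcp_rot"]).as_matrix().round(3))
grab("top","tp3");grab("side","sd3")
```

```text
2.95 [ 0.8207 -0.3063 -0.4021  2.3847 -0.1445  1.0388  0.0755] [ 0.2301 -0.1054  0.2356] [1.4 0.4 0.3] 0.25306224479589634
-24.61387377395401 [[ 0.42   0.908  0.008]
 [ 0.908 -0.42   0.003]
 [ 0.006  0.006 -1.   ]]
```

View pics/tp3.png

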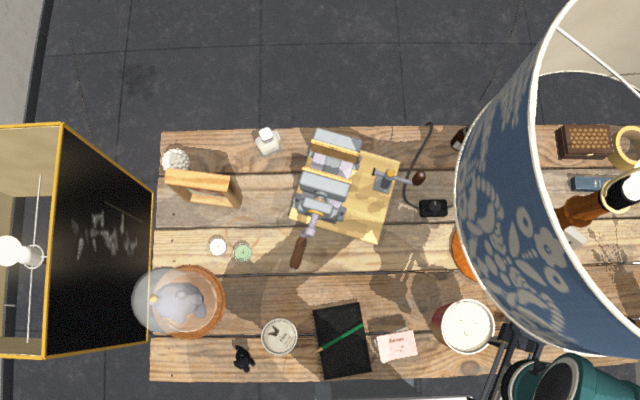

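View pics/sd3.png

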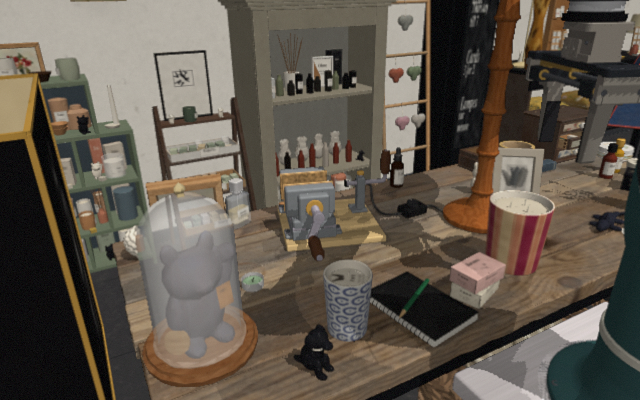

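Call:
{"name": "arm_command", "arguments": {"motion": [{"xyz":[4.3,-0.6,0],"dr":[0,0,-0.17]},{"xyz":[4.4,-0.4,-0.2],"dr":[0,0,-0.17]},{"xyz":[4.6,0,-0.5],"dr":[0,0,-0.17]},{"xyz":[5,2,-0.5],"dr":[0,0,-0.17]},{"xyz":[4.5,3,-1],"dr":[0,0,-0.17]}]}}

```text
time_s: 3.68
tcp_pos: [0.2999, 0.1192, 0.263]
tcp_rot: [0.557, 0.83, 0.007, 0.006]
contact_force: [1.4, -0.1, 0.5]
grip_width: 0.0916
```

Run:
```python
from h import *
s=status.sense();print(s["time_s"],s["qpos"].round(4),s["tcp_pos"].round(4),s["contact_force"].round(1), np.hypot(*s["tcp_pos"][:2]))
p=s["tcp_pos"];print(np.degrees(np.arctan2(p[1],p[0])),R.from_quat(s["tcp_rot"]).as_matrix().round(3))
t=grab("top");sd=grab("side","sd4")
for n,uv in (("dome top? side",(180,190)),):
  print(onz(sd,[(200,345)],0.01))
w=grab("wrist","w4")
```

```text
3.675 [ 0.0827 -0.1854 -0.4869  2.234  -0.097   1.0548  0.0382] [0.2999 0.1192 0.263 ] [ 1.4 -0.1  0.5] 0.32267683824860416
21.678932470970704 [[-0.379  0.925  0.018]
 [ 0.925  0.379  0.005]
 [-0.002  0.019 -1.   ]]
[[0.34915552 0.43795506 0.01      ]]
```

View pics/w4.png

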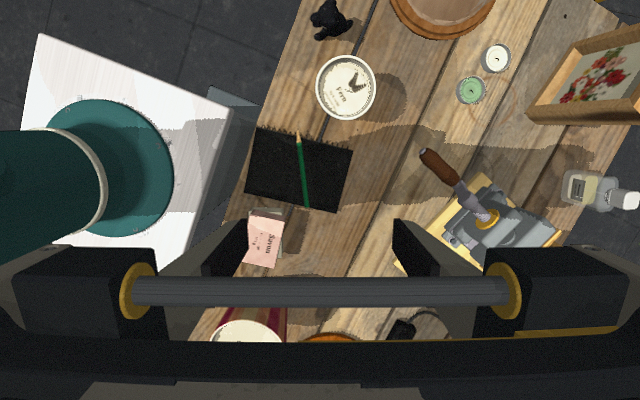

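```bash
cat >> h.py <<'E'
def plan(tp,yaw,n,tilt=None,Rt=None):
    """yaw deg of tool y, tool down"""
    s=status.sense();R0=R.from_quat(s["tcp_rot"])
    if Rt is None:
        a=np.radians(yaw);y=np.array([np.cos(a),np.sin(a),0]);z=np.array([0,0,-1.]);Rt=R.from_matrix(np.c_[np.cross(y,z),y,z])
    dv=(R0.inv()*Rt).as_rotvec();step=R.from_rotvec(dv/n);d=(np.array(tp)-s["tcp_pos"])/n
    Rc=R0;out=[]
    for i in range(n):
        out.append((np.round(Rc.inv().apply(d)*100,2).tolist(),np.round(dv/n,3).tolist()));Rc=Rc*step
    print("tot",np.linalg.norm(d*n).round(4),np.degrees(np.linalg.norm(dv)).round(1))
    for o in out: print(o)
E
python3 - <<'E'
from h import *
plan([.575,.385,.32],-8.4,8)
E
```

```text
tot 0.3864 30.6
([1.78, 4.45, -0.63], [0.002, -0.001, 0.067])
([2.07, 4.32, -0.64], [0.002, -0.001, 0.067])
([2.35, 4.17, -0.65], [0.002, -0.001, 0.067])
([2.62, 4.0, -0.66], [0.002, -0.001, 0.067])
([2.88, 3.82, -0.67], [0.002, -0.001, 0.067])
([3.13, 3.61, -0.68], [0.002, -0.001, 0.067])
([3.37, 3.39, -0.69], [0.002, -0.001, 0.067])
([3.58, 3.16, -0.7], [0.002, -0.001, 0.067])
```

Call:
{"name": "arm_command", "arguments": {"motion": [{"xyz":[1.8,4.4,-1.2],"dr":[0,0,0.067]},{"xyz":[2.1,4.3,-1.2],"dr":[0,0,0.067]},{"xyz":[2.3,4.2,-1],"dr":[0,0,0.067]},{"xyz":[2.6,4,-0.7],"dr":[0,0,0.067]},{"xyz":[2.9,3.8,-0.5],"dr":[0,0,0.067]},{"xyz":[3.1,3.6,-0.5],"dr":[0,0,0.067]},{"xyz":[3.4,3.4,-0.3],"dr":[0,0,0.067]},{"xyz":[2,3.2,0],"dr":[0,0,0.067]}]}}

```text
time_s: 4.82
tcp_pos: [0.5942, 0.3491, 0.3208]
tcp_rot: [0.776, 0.631, 0.005, 0.01]
contact_force: [-0.2, 0.1, -0.5]
grip_width: 0.0918
```

Run:
```python
from h import *
s=status.sense();print(s["time_s"],s["qpos"].round(4),s["tcp_pos"].round(4),s["contact_force"].round(1), np.hypot(*s["tcp_pos"][:2]))
print(R.from_quat(s["tcp_rot"]).as_matrix().round(3))
w=grab("wrist","w5")
print(proj(w,[[.581,.383,.165],[.6055,.4435,.165],[.5876,.3197,.165],[.5571,.3239,.165],[.5754,.4436,.165]]).round())
```

```text
4.825 [-0.243   0.5155 -0.5307  1.3531  0.2809  1.3341 -0.9856] [0.5942 0.3491 0.3208] [-0.2  0.1 -0.5] 0.6892136964448203
[[ 0.204  0.979  0.02 ]
 [ 0.979 -0.204 -0.01 ]
 [-0.006  0.022 -1.   ]]
[[298. 159.]
 [308. 100.]
 [316. 210.]
 [290. 211.]
 [281. 106.]]
```

View pics/w5.png

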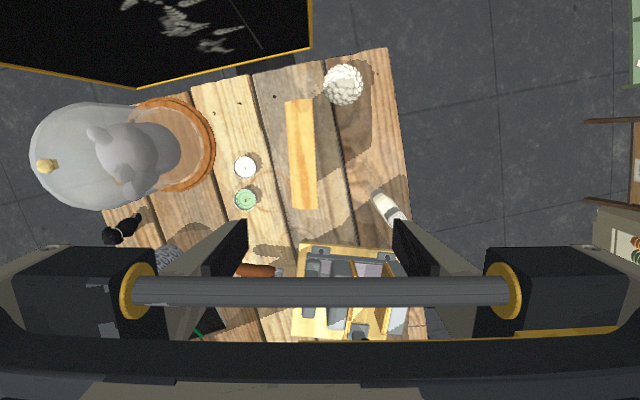

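Run:
```python
from h import *
s=status.sense()
w=grab("wrist")
crop(w,260,80,345,230,4,"w5c")
im=w["color"]; hsv=cv2.cvtColor(im,cv2.COLOR_BGR2HSV)
roi=np.zeros(im.shape[:2],np.uint8);roi[85:225,275:330]=1
m=((hsv[...,0]>8)&(hsv[...,0]<25)&(hsv[...,1]>110)&(hsv[...,2]>150)).astype(np.uint8)*roi
m=cv2.morphologyEx(m,cv2.MORPH_OPEN,np.ones((5,5)))
cs,_=cv2.findContours(m,cv2.RETR_EXTERNAL,cv2.CHAIN_APPROX_NONE);c=max(cs,key=cv2.contourArea)
P=onz(w,c.reshape(-1,2).astype(float),.165)[:,:2]
r=cv2.minAreaRect((P*1000).astype(np.float32));print(len(cs),cv2.contourArea(c),r,(cv2.boxPoints(r)/1000).round(4).tolist())
```

```text
3 1159.0 ((584.8311767578125, 385.11260986328125), (123.09648132324219, 25.11100959777832), 78.03650665283203) [[0.5598000288009644, 0.32749998569488525], [0.5843999981880188, 0.322299987077713], [0.6098999977111816, 0.44269999861717224], [0.5853000283241272, 0.4478999972343445]]
```

View pics/w5c.png

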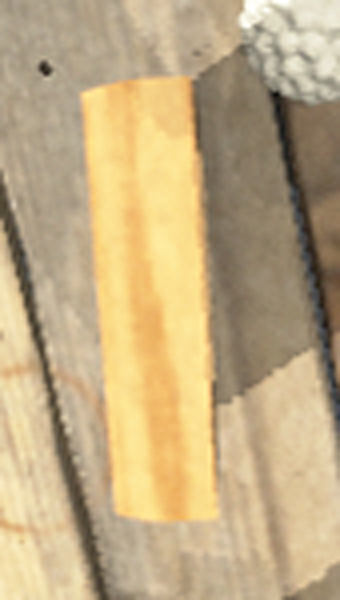

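Run:
```python
from h import *
w=grab("wrist")
f=onz(w,[(280.5,102.3),(308,99.5),(314.2,209.8),(288.6,208.9)],.165)
print(f.round(4).tolist(),f.mean(0),[np.linalg.norm(f[i]-f[(i+1)%4]).round(4) for i in range(4)],[np.degrees(np.arctan2(*(f[i]-f[j])[1::-1])).round(2) for i,j in((1,2),(0,3))])
plan([.583,.384,.138],-10,8)
```

```text
[[0.5773, 0.4453, 0.165], [0.6071, 0.442, 0.165], [0.5876, 0.3188, 0.165], [0.5583, 0.3263, 0.165]] [0.58258412 0.38310933 0.165     ] [np.float64(0.03), np.float64(0.1247), np.float64(0.0302), np.float64(0.1205)] [np.float64(81.01), np.float64(80.93)]
tot 0.1853 2.1
([0.43, -0.27, 2.26], [0.002, 0.001, -0.004])
([0.43, -0.27, 2.26], [0.002, 0.001, -0.004])
([0.43, -0.26, 2.26], [0.002, 0.001, -0.004])
([0.43, -0.25, 2.26], [0.002, 0.001, -0.004])
([0.43, -0.24, 2.26], [0.002, 0.001, -0.004])
([0.43, -0.24, 2.26], [0.002, 0.001, -0.004])
([0.43, -0.23, 2.26], [0.002, 0.001, -0.004])
([0.43, -0.22, 2.27], [0.002, 0.001, -0.004])
```

Call:
{"name": "arm_command", "arguments": {"motion": [{"xyz":[1.2,-0.7,1],"dr":[0.006,0.003,-0.006]},{"xyz":[1.2,-0.7,2],"dr":[0.006,0.003,-0.006]},{"xyz":[1.1,-0.7,2],"dr":[0.006,0.003,-0.006]},{"xyz":[0,0,3],"dr":[0,0,0]},{"xyz":[0,0,3],"dr":[0,0,0]},{"xyz":[0,0,3],"dr":[0,0,0]}]}}

```text
time_s: 5.72
tcp_pos: [0.576, 0.388, 0.1723]
tcp_rot: [0.768, 0.64, 0.001, -0.0]
contact_force: [0.9, 0.3, 0.1]
grip_width: 0.0919
```

Run:
```python
from h import *
s=status.sense();print(s["qpos"].round(3));plan([.582,.383,.138],-9,2)
w=grab("wrist","w6")
```

```text
[-0.303  0.646 -0.513  1.494  0.34   1.088 -1.069]
tot 0.0352 1.4
([-0.2, 0.34, 1.72], [0.001, -0.001, -0.012])
([-0.2, 0.34, 1.72], [0.001, -0.001, -0.012])
```

View pics/w6.png

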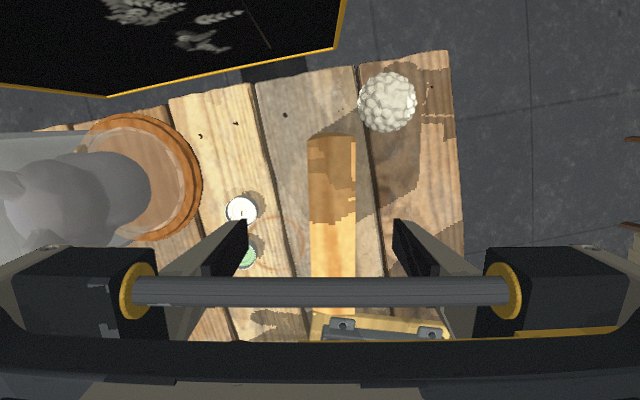

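Call:
{"name": "arm_command", "arguments": {"motion": [{"xyz":[-0.2,0.35,1.7],"dr":[0,0,-0.012]},{"xyz":[-0.2,0.35,1.7],"dr":[0,0,-0.012]}]}}

```text
time_s: 6.02
tcp_pos: [0.5794, 0.3818, 0.1319]
tcp_rot: [0.76, 0.65, -0.002, -0.001]
contact_force: [0.0, -0.4, -0.2]
grip_width: 0.0915
```

Call:
{"name": "arm_command", "arguments": {"motion": [{"xyz":[0,0,0],"dr":[0,0,0]},{"xyz":[0,0,0],"dr":[0,0,0]},{"xyz":[0,0,0],"dr":[0,0,0]},{"xyz":[0,0,0],"dr":[0,0,0]},{"xyz":[0,0,0],"dr":[0,0,0]}], "hand": 1, "squeeze": 25}}

```text
time_s: 6.65
tcp_pos: [0.5806, 0.3821, 0.1333]
tcp_rot: [0.76, 0.65, -0.001, -0.0]
contact_force: [0.2, -1.0, -0.3]
grip_width: 0.044
```

Call:
{"name": "arm_command", "arguments": {"motion": [{"xyz":[0,0,0],"dr":[0,0,0]},{"xyz":[0,0,0],"dr":[0,0,0]},{"xyz":[0,0,0],"dr":[0,0,0]}]}}

```text
time_s: 7.02
tcp_pos: [0.5809, 0.3822, 0.1338]
tcp_rot: [0.76, 0.65, -0.0, -0.0]
contact_force: [-0.1, -0.1, 0.1]
grip_width: 0.0296
```

Run:
```python
from h import *
s=grab("side");t=grab("top")
S=lambda p:(p[0]/6+270,p[1]/6+160)
e=onz(s,[S((62,82)),S((340,66))],.104);d=e[0]-e[1]
print(e.round(4),e.mean(0),np.linalg.norm(d),np.degrees(np.arctan2(d[1],d[0]))-90)
crop(t,290,120,370,190,8,"t4")
def V(o,yaw,p):
    a=np.radians(yaw);c,n=np.cos(a),np.sin(a);p=np.array(p)
    return np.c_[o[0]+c*p[:,0]-n*p[:,1],o[1]+n*p[:,0]+c*p[:,1],p[:,2]]
yaw=-17.9;a=np.radians(yaw);o=np.array([.6561,.1183])-.062*np.array([np.cos(a),np.sin(a)]);print(o)
pts=[(.062,.052,.104),(.062,-.052,.104),(.047,-.121,.105),(.0107,.052,.104),(.0107,-.052,.104),(.098,.052,.104),(.098,-.052,.104)]
print((proj(t,V(o,yaw,pts))-[290,120])*8,proj(s,V(o,yaw,pts)))
```

```text
[[0.6759 0.1652 0.104 ]
 [0.6394 0.072  0.104 ]] [0.65764074 0.11860796 0.104     ] 0.10006887765105998 -21.34315985146067
[0.59710115 0.13735611]
[[162.73220724 177.69075124]
 [557.30894313 290.17821132]
 [806.49356187 419.91574084]
 [103.5852864  363.13224487]
 [502.49410324 478.17503908]
 [203.4102003   50.37147348]
 [594.84528219 161.08301829]] [[279.95090378 174.43221829]
 [327.79480032 170.63884493]
 [360.51118632 170.10148436]
 [282.64572583 183.30287568]
 [332.77439569 179.17121977]
 [278.20664436 168.69125734]
 [324.56807585 165.10955465]]
```

View pics/t4.png

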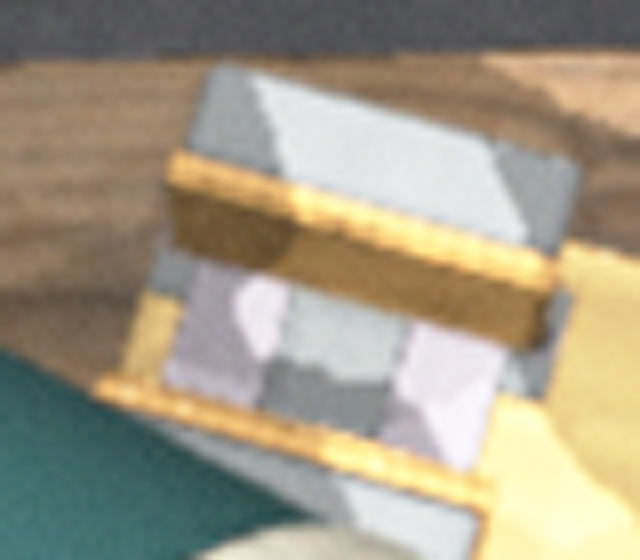

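Call:
{"name": "arm_command", "arguments": {"motion": [{"xyz":[0,0,-2],"dr":[0,0,0]},{"xyz":[0,0,-4],"dr":[0,0,0]},{"xyz":[0,0,-4],"dr":[0,0,0]},{"xyz":[0,0,-4],"dr":[0,0,0]},{"xyz":[0,0,-2],"dr":[0,0,0]}]}}

```text
time_s: 7.75
tcp_pos: [0.5792, 0.3814, 0.2996]
tcp_rot: [0.759, 0.651, -0.003, -0.001]
contact_force: [-0.0, 0.2, -2.3]
grip_width: 0.0298
```

Run:
```python
from h import *
s=status.sense();print(s["qpos"].round(3),s["grip_width"],s["tcp_pos"],s["contact_force"]);plan([.639,.1226,.285],-17.6,8)
```

```text
[-0.277  0.552 -0.55   1.351  0.284  1.323 -0.986] 0.029807337315087366 [0.57919914 0.38137023 0.29956683] [-0.02307399  0.18505233 -2.30617661]
tot 0.266 8.8
([-3.08, 1.24, 0.19], [-0.001, 0.001, 0.019])
([-3.06, 1.29, 0.19], [-0.001, 0.001, 0.019])
([-3.03, 1.35, 0.18], [-0.001, 0.001, 0.019])
([-3.01, 1.41, 0.18], [-0.001, 0.001, 0.019])
([-2.98, 1.47, 0.18], [-0.001, 0.001, 0.019])
([-2.95, 1.52, 0.18], [-0.001, 0.001, 0.019])
([-2.92, 1.58, 0.18], [-0.001, 0.001, 0.019])
([-2.89, 1.64, 0.18], [-0.001, 0.001, 0.019])
```

Call:
{"name": "arm_command", "arguments": {"motion": [{"xyz":[-2.5,1,0],"dr":[0,0,0.019]},{"xyz":[-3,1.3,0],"dr":[0,0,0.019]},{"xyz":[-3,1.35,0],"dr":[0,0,0.019]},{"xyz":[-3,1.4,0],"dr":[0,0,0.019]},{"xyz":[-3,1.5,0],"dr":[0,0,0.019]},{"xyz":[-3,1.5,0],"dr":[0,0,0.019]},{"xyz":[-3,1.6,0],"dr":[0,0,0.019]},{"xyz":[-2.5,1.6,0],"dr":[0,0,0.019]}]}}

```text
time_s: 8.75
tcp_pos: [0.6373, 0.1304, 0.3112]
tcp_rot: [0.805, 0.593, 0.001, -0.001]
contact_force: [-0.3, 0.1, -3.4]
grip_width: 0.0295
```

Run:
```python
from h import *
s=status.sense();print(s["qpos"].round(3),s["grip_width"],s["contact_force"]);plan([.639,.1226,.285],-17.6,2)
t=grab("top","tp7");crop(t,280,100,420,230,4,"t7");sd=grab("side","sd7");crop(sd,250,90,400,250,4,"s7")
```

```text
[ 0.093  0.446 -0.49   1.464  0.21   1.282 -0.716] 0.029538780835556323 [-0.30210745  0.10853729 -3.40323394]
tot 0.0274 0.4
([-0.35, 0.2, 1.31], [-0.0, -0.002, 0.003])
([-0.35, 0.2, 1.31], [-0.0, -0.002, 0.003])
```

View pics/tp7.png

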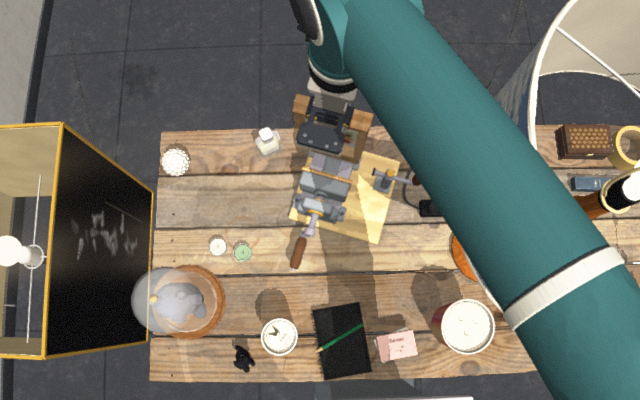

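View pics/s7.png

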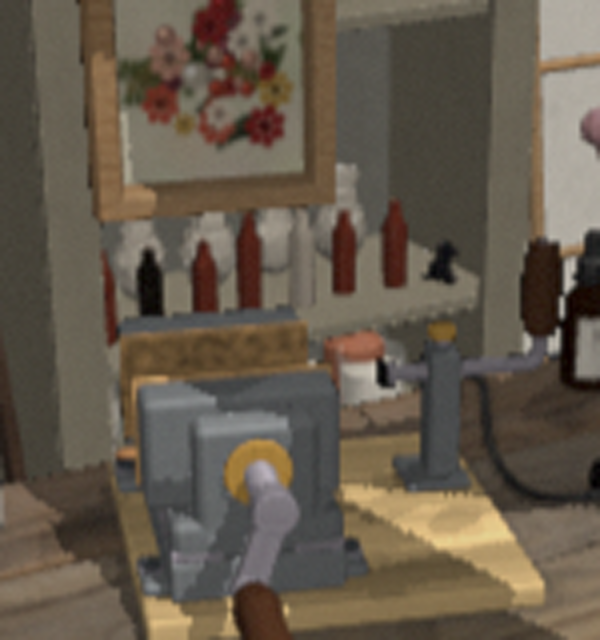

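Call:
{"name": "arm_command", "arguments": {"motion": [{"xyz":[-0.35,0.1,1],"dr":[0,0,0.003]},{"xyz":[-0.35,0.1,2],"dr":[0,0,0.003]},{"xyz":[-0.1,0,2],"dr":[0,0,0]},{"xyz":[0,0,2],"dr":[0,0,0]}]}}

```text
time_s: 9.35
tcp_pos: [0.6369, 0.123, 0.2409]
tcp_rot: [0.807, 0.591, 0.003, -0.001]
contact_force: [0.2, 0.3, -2.5]
grip_width: 0.0296
```

Run:
```python
from h import *
s=status.sense();print(s["qpos"].round(3),s["grip_width"],s["contact_force"]);plan([.639,.1226,.1765],-17.6,2)
t=grab("top","tp8");crop(t,270,90,400,220,5,"t8");sd=grab("side","sd8");crop(sd,250,120,400,270,4,"s8")
```

```text
[ 0.098  0.492 -0.476  1.558  0.237  1.145 -0.733] 0.029550781518323466 [ 0.21719842  0.31312038 -2.49808066]
tot 0.0644 0.3
([-0.0, 0.1, 3.22], [0.001, -0.003, 0.0])
([0.0, 0.11, 3.22], [0.001, -0.003, 0.0])
```

View pics/t8.png

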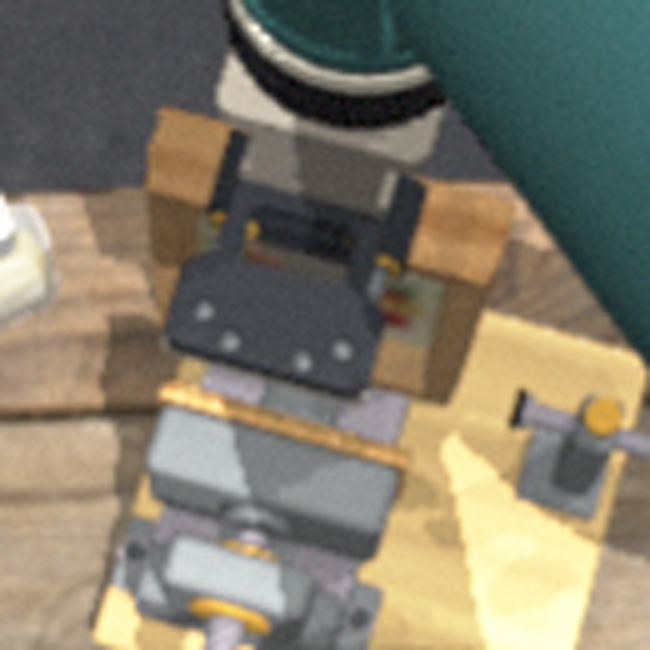

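View pics/s8.png

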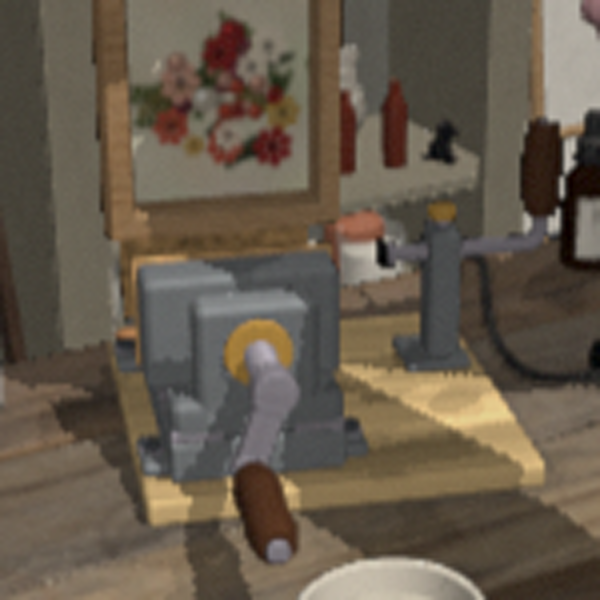

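Run:
```python
from h import *
t=grab("top");T=lambda p:(p[0]/5+270,p[1]/5+90)
e=onz(t,[T((160,108)),T((517,197)),T((492,282)),T((149,186))],.2725)
print(e.round(4).tolist(),e.mean(0)[:2],np.linalg.norm(e[0]-e[1]),np.linalg.norm(e[1]-e[2]),[np.degrees(np.arctan2(*(e[i]-e[j])[1::-1]))-90 for i,j in((0,1),(3,2))])
# jaw edges: cork lines
j=onz(t,[T((165,385)),T((408,455))],.104);print(j,j.mean(0),np.linalg.norm(j[0]-j[1]))
yaw=np.radians(-17.6);o=np.array([.597,.1371])
def tov(p): d=np.asarray(p)[:2]-o;return np.array([np.cos(yaw)*d[0]+np.sin(yaw)*d[1],-np.sin(yaw)*d[0]+np.cos(yaw)*d[1]])
print("frame in vise",tov(e.mean(0)),"tcp in vise",tov(status.sense()["tcp_pos"]),"jaw",tov(j.mean(0)))
```

```text
[[0.6679, 0.1805, 0.2725], [0.6333, 0.0606, 0.2725], [0.6032, 0.0706, 0.2725], [0.6397, 0.1846, 0.2725]] [0.63603358 0.12407928] 0.12475385514025526 0.031656280789331324 [np.float64(-16.105599792248853), np.float64(-17.718147523779223)]
[[0.61989801 0.18349803 0.104     ]
 [0.58881643 0.08710051 0.104     ]] [0.60435722 0.13529927 0.104     ] 0.10128448145441173
frame in vise [ 0.04114351 -0.00060865] tcp in vise [ 0.04182372 -0.00176121] jaw [0.00755732 0.00050817]
```

Call:
{"name": "arm_command", "arguments": {"motion": [{"xyz":[0.05,0.2,2],"dr":[0,0,0]},{"xyz":[0,0,2],"dr":[0,0,0]},{"xyz":[0,0,1.5],"dr":[0,0,0]},{"xyz":[0,0,0.3],"dr":[0,-0.003,0]},{"xyz":[0,0,0.2],"dr":[0,-0.003,0]}]}}

```text
time_s: 10.12
tcp_pos: [0.639, 0.1241, 0.1777]
tcp_rot: [0.807, 0.591, -0.0, 0.001]
contact_force: [0.5, 0.8, -1.8]
grip_width: 0.0296
```

Run:
```python
from h import *
s=status.sense();print(s["qpos"].round(3),s["grip_width"],s["contact_force"]);plan([.639,.1226,.1765],-17.6,2)
t=grab("top","tp9");crop(t,270,90,400,220,5,"t9");sd=grab("side","sd9");crop(sd,250,120,400,270,4,"s9")
```

```text
[ 0.079  0.556 -0.456  1.61   0.275  1.039 -0.763] 0.0296076464823838 [ 0.46016513  0.75733018 -1.84089427]
tot 0.0019 0.1
([-0.07, 0.02, 0.06], [0.0, 0.001, 0.001])
([-0.07, 0.02, 0.06], [0.0, 0.001, 0.001])
```

View pics/s9.png

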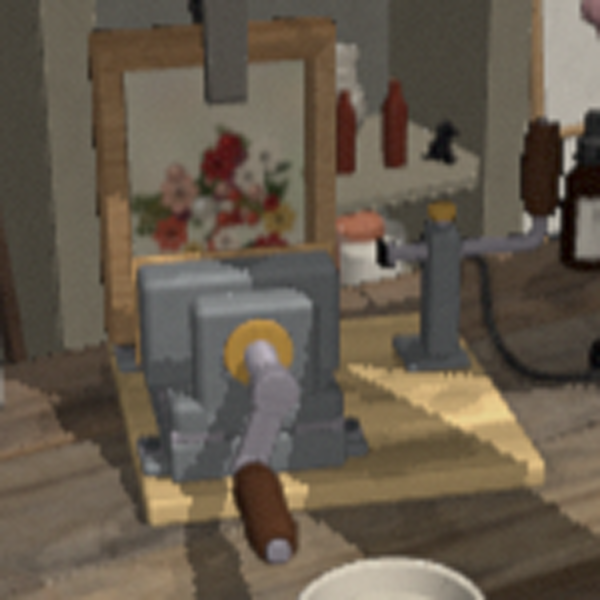

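View pics/tp9.png

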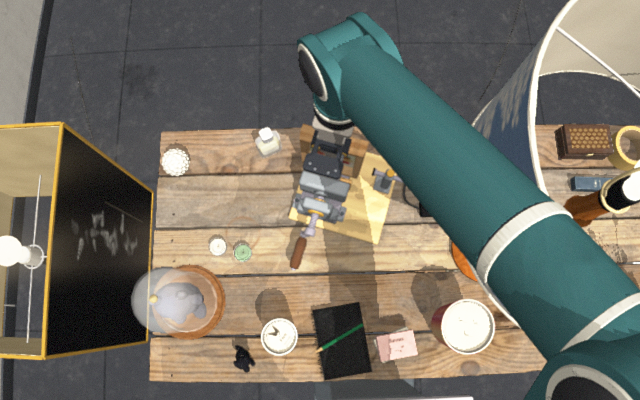

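Call:
{"name": "arm_command", "arguments": {"motion": [{"xyz":[-0.1,0,0.1],"dr":[0,0,0]},{"xyz":[0,0,0.15],"dr":[0,0,0]},{"xyz":[0,0,0.1],"dr":[0,0,0]}]}}

```text
time_s: 10.6
tcp_pos: [0.6395, 0.1232, 0.1757]
tcp_rot: [0.807, 0.591, 0.001, 0.001]
contact_force: [0.3, 0.4, 2.2]
grip_width: 0.0297
```

Call:
{"name": "arm_command", "arguments": {"motion": [{"xyz":[0,0,0],"dr":[0,0,0]},{"xyz":[0,0,0],"dr":[0,0,0]},{"xyz":[0,0,0],"dr":[0,0,0]},{"xyz":[0,0,0],"dr":[0,0,0]},{"xyz":[0,0,0],"dr":[0,0,0]}], "hand": 0.1}}

```text
time_s: 11.22
tcp_pos: [0.6407, 0.1236, 0.1774]
tcp_rot: [0.807, 0.591, 0.003, 0.002]
contact_force: [-0.0, 0.7, 0.3]
grip_width: 0.0776
```

Call:
{"name": "arm_command", "arguments": {"motion": [{"xyz":[0,0,-2],"dr":[0,0,0]},{"xyz":[0,0,-4],"dr":[0,0,0]},{"xyz":[0,0,-4],"dr":[0,0,0]}], "hand": 0}}

```text
time_s: 11.6
tcp_pos: [0.6386, 0.1233, 0.2794]
tcp_rot: [0.807, 0.591, 0.0, 0.001]
contact_force: [0.1, 0.2, 0.0]
grip_width: 0.0921
```

Run:
```python
from h import *
s=status.sense();print(s["qpos"].round(3),s["tcp_pos"],s["contact_force"]);plan([.452,.198,.24],72.4,10)
```

```text
[ 0.098  0.467 -0.481  1.506  0.225  1.223 -0.722] [0.63860627 0.12331461 0.27940773] [0.13948742 0.17451083 0.03006025]
tot 0.2048 89.9
([0.15, -2.0, 0.39], [0.0, 0.0, -0.157])
([0.46, -1.96, 0.39], [0.0, 0.0, -0.157])
([0.76, -1.86, 0.39], [0.0, 0.0, -0.157])
([1.04, -1.72, 0.39], [0.0, 0.0, -0.157])
([1.3, -1.53, 0.39], [0.0, 0.0, -0.157])
([1.52, -1.31, 0.39], [0.0, 0.0, -0.157])
([1.71, -1.06, 0.39], [0.0, 0.0, -0.157])
([1.85, -0.78, 0.39], [0.0, 0.0, -0.157])
([1.95, -0.48, 0.39], [0.0, 0.0, -0.157])
([2.0, -0.17, 0.39], [0.0, 0.0, -0.157])
```

Call:
{"name": "arm_command", "arguments": {"motion": [{"xyz":[0.15,-2,0],"dr":[0,0,-0.157]},{"xyz":[0.45,-2,0],"dr":[0,0,-0.157]},{"xyz":[0.75,-1.9,0],"dr":[0,0,-0.157]},{"xyz":[1,-1.7,0.5],"dr":[0,0,-0.157]},{"xyz":[1.3,-1.5,0.5],"dr":[0,0,-0.157]},{"xyz":[1.5,-1.3,0.5],"dr":[0,0,-0.157]},{"xyz":[1.7,-1.05,0.5],"dr":[0,0,-0.157]},{"xyz":[1.85,-0.8,0.5],"dr":[0,0,-0.157]},{"xyz":[1.95,-0.5,0.5],"dr":[0,0,-0.157]},{"xyz":[2,-0.2,0.5],"dr":[0,0,-0.157]}]}}

```text
time_s: 12.85
tcp_pos: [0.4515, 0.1974, 0.2611]
tcp_rot: [0.127, 0.992, 0.002, 0.015]
contact_force: [0.5, 0.3, 1.1]
grip_width: 0.0915
```

Run:
```python
from h import *
s=status.sense();print(s["qpos"].round(3),s["tcp_pos"],s["contact_force"]);plan([.452,.198,.24],72.4,2)
w=grab("wrist","w10");t=grab("top","tp10");sd=grab("side","sd10");crop(sd,250,120,400,270,4,"s10")
```

```text
[ 0.302  0.255 -0.905  1.902  0.246  1.068  0.613] [0.45151251 0.19737877 0.26107717] [0.47948619 0.25340931 1.08468953]
tot 0.0211 3.4
([0.01, 0.03, 1.05], [0.004, 0.014, 0.026])
([0.0, 0.03, 1.05], [0.004, 0.014, 0.026])
```

View pics/w10.png

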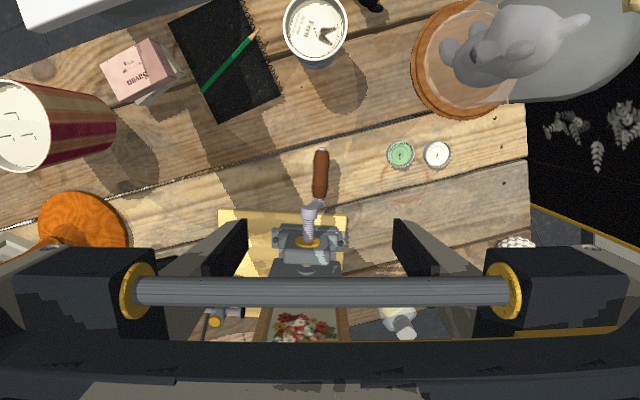

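View pics/tp10.png

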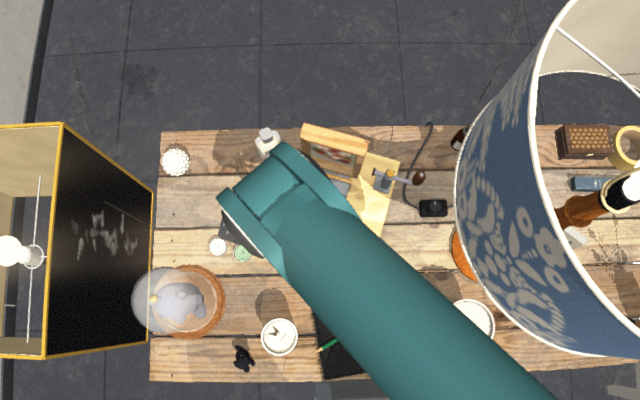

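View pics/s10.png

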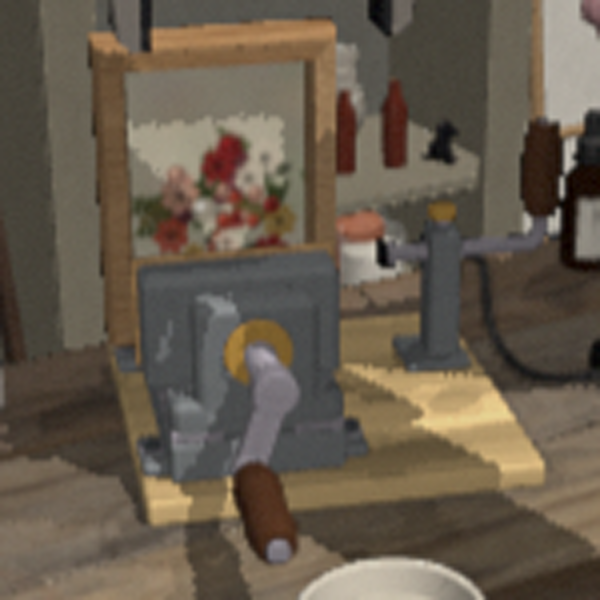

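```bash
cat >> h.py <<'E'
VY=np.radians(-17.6);VO=np.array([.597,.1371])
def tov(p):
    p=np.atleast_2d(p);d=p[:,:2]-VO;c,s=np.cos(VY),np.sin(VY)
    return np.c_[c*d[:,0]+s*d[:,1],-s*d[:,0]+c*d[:,1],p[:,2]]
def tow(p):
    p=np.atleast_2d(p);c,s=np.cos(VY),np.sin(VY)
    return np.c_[VO[0]+c*p[:,0]-s*p[:,1],VO[1]+s*p[:,0]+c*p[:,1],p[:,2]]
E
python3 - <<'E'
from h import *
w=grab("wrist")
e=onz(w,[(321.5,153),(319,197),(311,240)],.046);print(e,tov(e)); print(tov(onz(w,[(311,240)],.082)))
g=tow([-.159,.0135,.046])[0];print(g,proj(w,[g]))
t=grab("top");print(status.sense()["tcp_pos"])
# frame
fr=onz(t,[(302.5,124),(368,141),(363.5,154),(300,136)],.207);print(tov(fr),tov(fr.mean(0)))
crop(t,290,115,380,200,6,"t10")
plan([g[0],g[1],.030],72.4,8)
E
```

```text
[[0.42967571 0.20822607 0.046     ]
 [0.48779837 0.1891209  0.046     ]
 [0.54740067 0.1610338  0.046     ]] [[-0.18099834  0.01720288  0.046     ]
 [-0.11981953  0.01656656  0.046     ]
 [-0.05451448  0.00781613  0.046     ]]
[[-0.07059152  0.00800508  0.082     ]]
[0.44952468 0.19804489 0.046     ] [[318.02132714 169.11038179]]
[0.45300491 0.19655029 0.26075151]
[[ 0.05742459  0.06448566  0.207     ]
 [ 0.05957683 -0.05899331  0.207     ]
 [ 0.03330463 -0.05756139  0.207     ]
 [ 0.03383055  0.06212922  0.207     ]] [[0.04603415 0.00251505 0.207     ]]
tot 0.2308 2.9
([0.13, -0.02, 2.88], [0.001, 0.003, 0.005])
([0.12, -0.02, 2.88], [0.001, 0.003, 0.005])
([0.11, -0.01, 2.88], [0.001, 0.003, 0.005])
([0.1, -0.01, 2.88], [0.001, 0.003, 0.005])
([0.09, -0.01, 2.88], [0.001, 0.003, 0.005])
([0.08, -0.0, 2.88], [0.001, 0.003, 0.005])
([0.07, -0.0, 2.88], [0.001, 0.003, 0.005])
([0.06, 0.0, 2.88], [0.001, 0.003, 0.005])
```

View pics/t10.png

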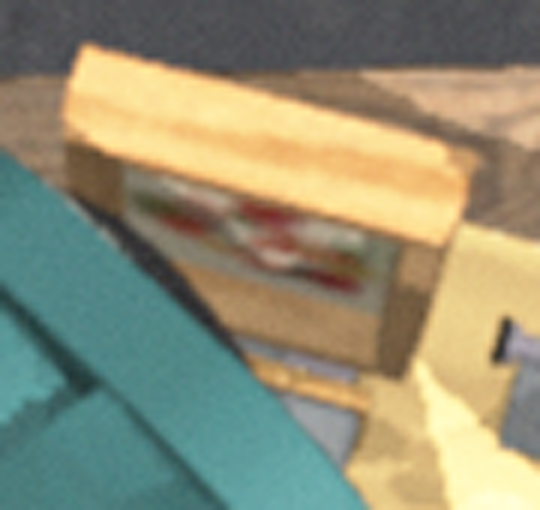

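Run:
```python
from h import *
t=grab("top")
fr=onz(t,[(304.2,122.5),(368.7,141.7),(364.2,155.3),(300.8,137.5)],.207);print(tov(fr),tov(fr.mean(0)))
g=tow([-.160,.0155,.0265])[0];print(g)
plan(g,72.4,8)
```

```text
[[ 0.06111077  0.06234402  0.207     ]
 [ 0.05864179 -0.06055887  0.207     ]
 [ 0.03129003 -0.05941068  0.207     ]
 [ 0.03147177  0.05989755  0.207     ]] [[0.04562859 0.00056801 0.207     ]]
[0.44917623 0.20025364 0.0265    ]
tot 0.2341 2.9
([0.14, 0.01, 2.92], [0.001, 0.003, 0.005])
([0.13, 0.01, 2.92], [0.001, 0.003, 0.005])
([0.12, 0.01, 2.92], [0.001, 0.003, 0.005])
([0.11, 0.02, 2.92], [0.001, 0.003, 0.005])
([0.1, 0.02, 2.92], [0.001, 0.003, 0.005])
([0.09, 0.02, 2.92], [0.001, 0.003, 0.005])
([0.08, 0.02, 2.92], [0.001, 0.003, 0.005])
([0.07, 0.03, 2.93], [0.001, 0.003, 0.005])
```

Frame is centred (y ≈ 0.6 mm). Descend on the crank grip.

Call:
{"name": "arm_command", "arguments": {"motion": [{"xyz":[0.1,0,3],"dr":[0.001,0.004,0.005]},{"xyz":[0.1,0,3],"dr":[0.001,0.004,0.005]},{"xyz":[0.1,0,3],"dr":[0.001,0.004,0.005]},{"xyz":[0.1,0,3],"dr":[0.001,0.004,0.005]},{"xyz":[0.1,0,3],"dr":[0.001,0.004,0.005]},{"xyz":[0.1,0,3],"dr":[0.001,0.003,0.005]}]}}

```text
time_s: 13.9
tcp_pos: [0.4601, 0.1974, 0.0782]
tcp_rot: [0.157, 0.988, 0.003, 0.006]
contact_force: [0.4, 0.1, 0.1]
grip_width: 0.092
```

Run:
```python
from h import *
s=status.sense();print(s["contact_force"],tov(s["tcp_pos"]))
g=tow([-.160,.0155,.0265])[0];plan(g,72.4,2)
w=grab("wrist","w11");print(proj(w,[tow([-.16,.0155,.045])[0]]))
```

```text
[0.39696209 0.11724115 0.10091956] [[-0.14871997  0.01603248  0.07821107]]
tot 0.0529 0.9
([0.59, -0.05, 2.58], [0.004, 0.006, -0.004])
([0.58, -0.04, 2.58], [0.004, 0.006, -0.004])
[[317.25179018 200.68699222]]
```

View pics/w11.png

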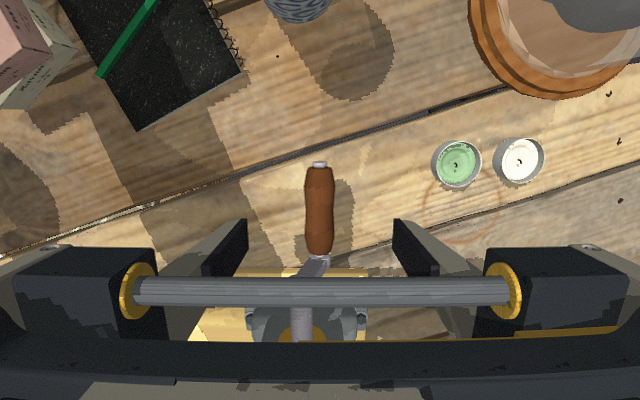

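Call:
{"name": "arm_command", "arguments": {"motion": [{"xyz":[0.3,0.1,2.5],"dr":[0.004,0.006,-0.004]},{"xyz":[0.3,0.1,2.5],"dr":[0.004,0.006,-0.004]}]}}

```text
time_s: 14.2
tcp_pos: [0.4559, 0.1999, 0.0247]
tcp_rot: [0.155, 0.988, -0.001, -0.002]
contact_force: [0.7, 0.3, -0.7]
grip_width: 0.0918
```

Call:
{"name": "arm_command", "arguments": {"motion": [{"xyz":[0,0,0],"dr":[0,0,0]},{"xyz":[0,0,0],"dr":[0,0,0]},{"xyz":[0,0,0],"dr":[0,0,0]},{"xyz":[0,0,0],"dr":[0,0,0]},{"xyz":[0,0,0],"dr":[0,0,0]},{"xyz":[0,0,0],"dr":[0,0,0]},{"xyz":[0,0,0],"dr":[0,0,0]},{"xyz":[0,0,0],"dr":[0,0,0]}], "hand": 1, "squeeze": 15}}

```text
time_s: 15.2
tcp_pos: [0.4585, 0.199, 0.0275]
tcp_rot: [0.157, 0.988, -0.002, -0.0]
contact_force: [-1.1, -1.6, 1.3]
grip_width: 0.0216
```

Run:
```python
from h import *
s=status.sense();print(s["contact_force"],tov(s["tcp_pos"]),s["grip_width"],s["qpos"].round(3))
print(R.from_quat(s["tcp_rot"]).as_matrix().round(3))
w=grab("wrist","w12")
```

```text
[-1.14483158 -1.55633543  1.34018623] [[-0.15070952  0.01716899  0.0274759 ]] 0.021616138145632027 [ 0.042  0.617 -0.645  2.052  0.6    0.668  0.252]
[[-0.95   0.311 -0.001]
 [ 0.311  0.95  -0.003]
 [-0.    -0.003 -1.   ]]
```

View pics/w12.png

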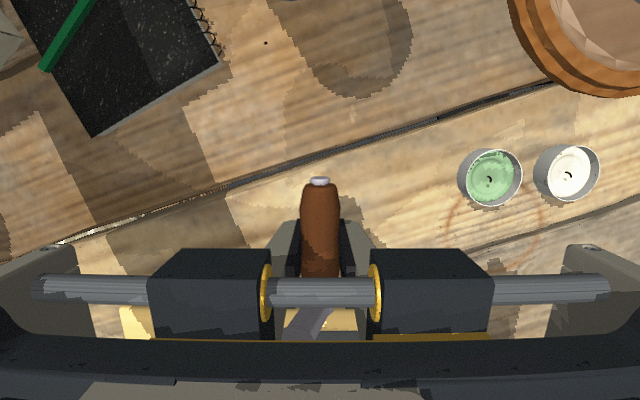

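```bash
cat >> h.py <<'E'
def crank(prev,dth,n,yo=0.0,lead=0.0):
    s=status.sense();v=tov(s["tcp_pos"])[0];y=v[1]-yo;z=v[2]+.0187-.082
    th=np.arctan2(-y,z);th+=2*np.pi*np.round((prev-th)/(2*np.pi))
    print("t",s["time_s"],"v",v.round(4),"th",th.round(3),"rad",np.hypot(y,z).round(4),"F",s["contact_force"].round(1),"grip",s["grip_width"].round(4),"q",s["qpos"].round(2))
    Rm=R.from_quat(s["tcp_rot"])
    rows=[]
    for i in range(n):
        a,b=th+i*dth,th+(i+1)*dth
        d=np.array([.00191*dth,-.04*(np.sin(b)-np.sin(a)),.04*(np.cos(b)-np.cos(a))])
        c,sn=np.cos(VY),np.sin(VY);dw=np.array([c*d[0]-sn*d[1],sn*d[0]+c*d[1],d[2]])
        rows.append(np.round(Rm.inv().apply(dw)*100,2).tolist())
    for r in rows: print(r)
    return th
E
python3 -c "
from h import *
crank(3.59,.3,10)"
```

```text
Traceback (most recent call last):
  File "h.py", line 49, in crank
    print("t",s["time_s"],"v",v.round(4),"th",th.round(3),"rad",np.hypot(y,z).round(4),"F",s["contact_force"].round(1),"grip",s["grip_width"].round(4),"q",s["qpos"].round(2))
                                                                                                                              ^^^^^^^^^^^^^^^^^^^^^
AttributeError: 'float' object has no attribute 'round'
```

```bash
sed -i 's/s\["grip_width"\].round(4)/round(s["grip_width"],4)/' h.py
python3 -c "
from h import *
crank(3.59,.3,10)"
```

```text
t 15.25 v [-0.1507  0.0172  0.0275] th 3.588 rad 0.0397 F [-0.6 -1.   0.7] grip 0.0215 q [ 0.04  0.62 -0.64  2.05  0.6   0.67  0.25]
[-0.05, 0.99, -0.68]
[-0.05, 0.74, -0.94]
[-0.05, 0.43, -1.11]
[-0.06, 0.09, -1.19]
[-0.06, -0.27, -1.16]
[-0.06, -0.6, -1.03]
[-0.07, -0.88, -0.81]
[-0.07, -1.08, -0.51]
[-0.07, -1.18, -0.17]
[-0.07, -1.18, 0.19]
```

Radius checks (39.7 mm vs 40). Turn.

Call:
{"name": "arm_command", "arguments": {"motion": [{"xyz":[-0.05,1,-0.7],"dr":[0,0,0]},{"xyz":[-0.05,0.75,-0.95],"dr":[0,0,0]},{"xyz":[-0.05,0.45,-1.1],"dr":[0,0,0]},{"xyz":[-0.05,0.1,-1.2],"dr":[0,0,0]},{"xyz":[-0.05,-0.25,-1.15],"dr":[0,0,0]}]}}

```text
time_s: 15.88
tcp_pos: [0.4686, 0.2201, 0.0808]
tcp_rot: [0.157, 0.988, -0.001, -0.0]
contact_force: [2.2, -4.1, -5.2]
grip_width: 0.0214
```

```bash
python3 -c "
from h import *
crank(5.0,.35,14)"
```

```text
t 15.875 v [-0.1475  0.0402  0.0808] th 5.122 rad 0.0439 F [ 2.2 -4.1 -5.2] grip 0.0214 q [ 0.07  0.56 -0.72  1.99  0.52  0.78  0.3 ]
[-0.07, -0.77, -1.16]
[-0.08, -1.12, -0.83]
[-0.08, -1.34, -0.39]
[-0.08, -1.39, 0.09]
[-0.08, -1.27, 0.56]
[-0.08, -1.0, 0.96]
[-0.07, -0.61, 1.25]
[-0.07, -0.15, 1.39]
[-0.06, 0.34, 1.35]
[-0.06, 0.78, 1.15]
[-0.06, 1.13, 0.82]
[-0.06, 1.34, 0.38]
[-0.06, 1.39, -0.1]
[-0.06, 1.27, -0.57]
```

Call:
{"name": "arm_command", "arguments": {"motion": [{"xyz":[-0.07,-0.85,-1.15],"dr":[0,0,0]},{"xyz":[-0.08,-1.15,-0.8],"dr":[0,0,0]},{"xyz":[-0.08,-1.35,-0.4],"dr":[0,0,0]},{"xyz":[-0.08,-1.4,0.1],"dr":[0,0,0]},{"xyz":[-0.08,-1.25,0.55],"dr":[0,0,0]},{"xyz":[-0.08,-1,0.95],"dr":[0,0,0]},{"xyz":[-0.07,-0.6,1.25],"dr":[0,0,0]}]}}

```text
time_s: 16.75
tcp_pos: [0.4498, 0.1472, 0.078]
tcp_rot: [0.157, 0.988, 0.006, 0.002]
contact_force: [-0.1, 2.1, 0.8]
grip_width: 0.0211
```

```bash
python3 -c "
from h import *
crank(7.5,.35,10)"
```

```text
t 16.75 v [-0.1434 -0.0349  0.078 ] th 7.455 rad 0.0379 F [-0.1  2.1  0.8] grip 0.0211 q [ 0.23  0.5  -0.73  2.1   0.5   0.71  0.43]
[-0.07, -0.33, 1.35]
[-0.06, 0.16, 1.38]
[-0.06, 0.62, 1.25]
[-0.06, 1.01, 0.96]
[-0.06, 1.28, 0.55]
[-0.06, 1.39, 0.08]
[-0.06, 1.33, -0.4]
[-0.06, 1.12, -0.83]
[-0.06, 0.76, -1.17]
[-0.07, 0.32, -1.36]
```

Call:
{"name": "arm_command", "arguments": {"motion": [{"xyz":[-0.07,-0.3,1.35],"dr":[0,0,0]},{"xyz":[-0.06,0.15,1.4],"dr":[0,0,0]},{"xyz":[-0.06,0.6,1.25],"dr":[0,0,0]},{"xyz":[-0.06,1,0.95],"dr":[0,0,0]},{"xyz":[-0.06,1.3,0.55],"dr":[0,0,0]},{"xyz":[-0.06,1.4,0.1],"dr":[0,0,0]},{"xyz":[-0.06,1.35,-0.4],"dr":[0,0,0]},{"xyz":[-0.06,1.1,-0.85],"dr":[0,0,0]},{"xyz":[-0.06,0.75,-1.15],"dr":[0,0,0]}]}}

```text
time_s: 17.88
tcp_pos: [0.4786, 0.2166, 0.0464]
tcp_rot: [0.156, 0.988, 0.001, 0.003]
contact_force: [0.8, -1.4, -3.9]
grip_width: 0.0214
```

```bash
python3 -c "
from h import *
crank(10.7,.35,9,yo=.0025)"
```

```text
t 17.875 v [-0.1369  0.04    0.0464] th 10.572 rad 0.0411 F [ 0.8 -1.4 -3.9] grip 0.0214 q [ 0.03  0.61 -0.66  1.99  0.57  0.72  0.28]
[-0.07, 0.35, -1.35]
[-0.08, -0.14, -1.39]
[-0.08, -0.6, -1.26]
[-0.08, -1.0, -0.97]
[-0.08, -1.27, -0.57]
[-0.08, -1.39, -0.1]
[-0.07, -1.34, 0.38]
[-0.07, -1.13, 0.82]
[-0.07, -0.78, 1.15]
```

Call:
{"name": "arm_command", "arguments": {"motion": [{"xyz":[-0.07,0.35,-1.35],"dr":[0,0,0]},{"xyz":[-0.07,-0.15,-1.4],"dr":[0,0,0]},{"xyz":[-0.07,-0.6,-1.25],"dr":[0,0,0]},{"xyz":[-0.07,-1,-0.95],"dr":[0,0,0]},{"xyz":[-0.07,-1.25,-0.55],"dr":[0,0,0]},{"xyz":[-0.07,-1.4,-0.1],"dr":[0,0,0]},{"xyz":[-0.06,-1.35,0.4],"dr":[0,0,0]},{"xyz":[-0.06,-1.15,0.8],"dr":[0,0,0]},{"xyz":[-0.06,-0.8,1.15],"dr":[0,0,0]}]}}

```text
time_s: 19.0
tcp_pos: [0.4617, 0.1459, 0.0821]
tcp_rot: [0.155, 0.988, 0.008, 0.005]
contact_force: [-1.6, 1.5, 2.2]
grip_width: 0.0217
```

```bash
python3 -c "
from h import *
crank(13.7,.3,8,yo=.0025)
t=grab('top');crop(t,280,105,400,215,5,'t13');s=grab('side');crop(s,250,120,400,270,4,'s13')"
```

```text
t 19.0 v [-0.1316 -0.0325  0.0821] th 13.645 rad 0.0397 F [-1.6  1.5  2.2] grip 0.0217 q [ 0.23  0.5  -0.73  2.08  0.49  0.72  0.45]
[-0.05, -0.42, 1.12]
[-0.05, -0.07, 1.19]
[-0.05, 0.28, 1.16]
[-0.05, 0.61, 1.03]
[-0.05, 0.89, 0.8]
[-0.05, 1.09, 0.5]
[-0.05, 1.19, 0.16]
[-0.05, 1.18, -0.2]
```

View pics/t13.png

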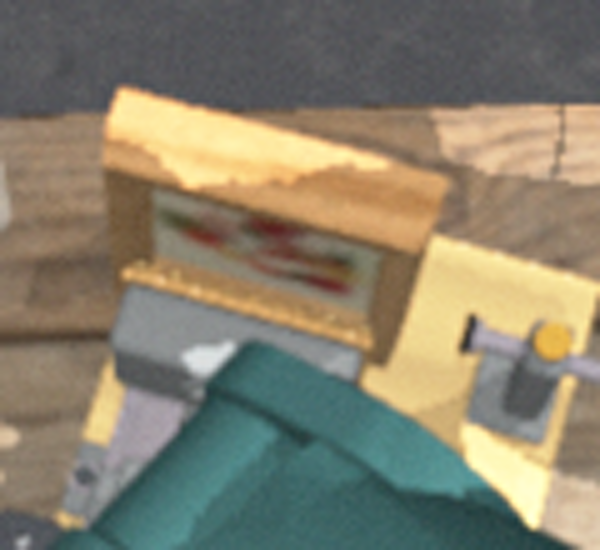

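View pics/s13.png

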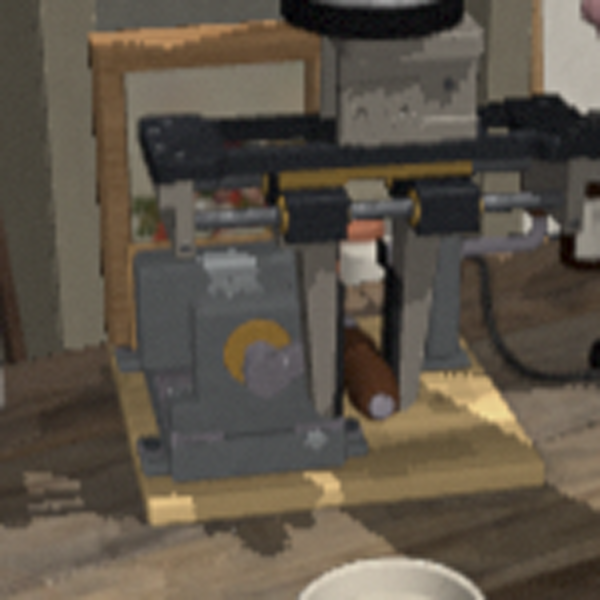

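```bash
python3 -c "
from h import *
t=grab('top');T=lambda p:(p[0]/5+280,p[1]/5+105)
f=onz(t,[T(p) for p in((122,88),(450,183),(430,255),(107,165))],.207);print(tov(f),tov(f.mean(0)))
j=onz(t,[T((128,262)),T((375,333))],.104);print(tov(j),tov(j.mean(0)))
"
```

```text
[[ 0.06102594  0.06193613  0.207     ]
 [ 0.05950352 -0.06277765  0.207     ]
 [ 0.03093781 -0.06286859  0.207     ]
 [ 0.03085651  0.05857345  0.207     ]] [[ 0.04558094 -0.00128416  0.207     ]]
[[ 0.02859223  0.05192377  0.104     ]
 [ 0.0280302  -0.05149428  0.104     ]] [[0.02831121 0.00021474 0.104     ]]
```

Call:
{"name": "arm_command", "arguments": {"motion": [{"xyz":[-0.05,-0.4,1.1],"dr":[0,0,0]},{"xyz":[-0.05,-0.05,1.2],"dr":[0,0,0]},{"xyz":[-0.05,0.3,1.15],"dr":[0,0,0]},{"xyz":[-0.05,0.6,1.05],"dr":[0,0,0]}]}}

```text
time_s: 19.65
tcp_pos: [0.4666, 0.1526, 0.0353]
tcp_rot: [0.155, 0.988, 0.01, 0.006]
contact_force: [-1.9, 4.5, 8.2]
grip_width: 0.0218
```

```bash
python3 -c "
from h import *
crank(14.8,.3,5,yo=.0025)"
```

```text
t 19.65 v [-0.129  -0.0247  0.0353] th 14.937 rad 0.039 F [-1.9  4.5  8.2] grip 0.0218 q [ 0.16  0.58 -0.65  2.09  0.58  0.63  0.37]
[-0.05, 0.96, 0.72]
[-0.05, 1.13, 0.4]
[-0.05, 1.19, 0.05]
[-0.06, 1.16, -0.3]
[-0.06, 1.01, -0.63]
```

Call:
{"name": "arm_command", "arguments": {"motion": [{"xyz":[-0.05,0.95,0.7],"dr":[0,0,0]},{"xyz":[-0.05,1.15,0.4],"dr":[0,0,0]},{"xyz":[-0.05,1,0.05],"dr":[0,0,0]}]}}

```text
time_s: 20.02
tcp_pos: [0.4785, 0.1833, 0.0236]
tcp_rot: [0.154, 0.988, 0.008, 0.006]
contact_force: [-6.7, -3.9, 19.0]
grip_width: 0.0214
```

```bash
python3 -c "
from h import *
crank(15.7,.2,2,yo=.0025)"
```

```text
t 20.025 v [-0.127   0.0082  0.0236] th 15.851 rad 0.0401 F [-6.7 -3.9 19. ] grip 0.0214 q [ 0.08  0.63 -0.63  2.04  0.6   0.64  0.31]
[-0.04, 0.78, -0.18]
[-0.04, 0.73, -0.33]
```

Call:
{"name": "arm_command", "arguments": {"motion": [{"xyz":[0,0,-0.2],"dr":[0,0,0]},{"xyz":[0,0,0],"dr":[0,0,0]},{"xyz":[0,0,0],"dr":[0,0,0]},{"xyz":[0,0,0],"dr":[0,0,0]}], "hand": 0.2}}

```text
time_s: 20.52
tcp_pos: [0.4792, 0.1824, 0.0238]
tcp_rot: [0.154, 0.988, 0.007, 0.006]
contact_force: [0.3, -1.4, 0.5]
grip_width: 0.0594
```

```bash
python3 -c "
from h import *
s=status.sense();print(s['contact_force'],s['grip_width'],tov(s['tcp_pos']))
s=grab('side');crop(s,250,120,400,270,4,'s14')"
```

```text
[ 0.26766214 -1.39347609  0.47257968] 0.05935872340155822 [[-0.12596972  0.00758135  0.023789  ]]
```

View pics/s14.png

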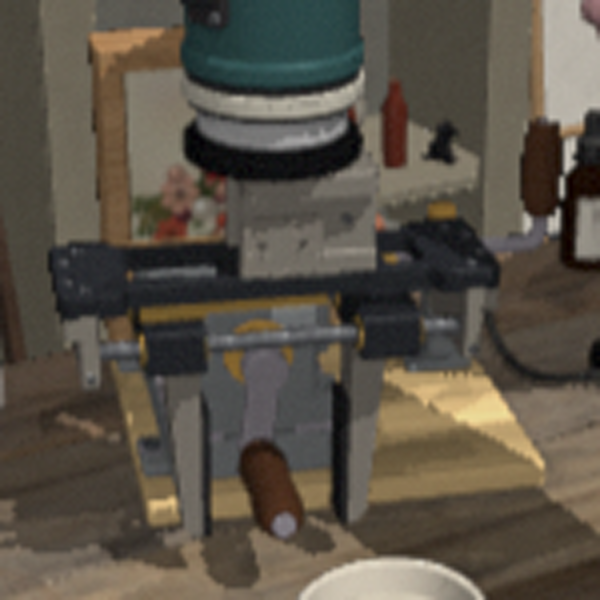

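Call:
{"name": "arm_command", "arguments": {"motion": [{"xyz":[0.3,0,-2],"dr":[0,0,0]},{"xyz":[0.2,0,-4],"dr":[0,0,0]},{"xyz":[0,0,-5],"dr":[0,0,0]},{"xyz":[0,0,-5],"dr":[0,0,0]},{"xyz":[0,0,-5],"dr":[0,0,0]}], "hand": 0}}

```text
time_s: 21.2
tcp_pos: [0.468, 0.1814, 0.241]
tcp_rot: [0.153, 0.988, 0.005, 0.003]
contact_force: [1.4, -0.3, -0.2]
grip_width: 0.0917
```

Run:
```python
from h import *
s=status.sense();print(s["time_s"],s["qpos"].round(3),s["tcp_pos"].round(4),s["contact_force"].round(1))
D=[([1.083,.4684,-.0116,1.6036],[.2794,-.5863,.2136]),([1.0857,.231,-.0257,1.8185],[.232,-.4865,.2653]),([1.1459,-.2835,-.3913,2.38],[.1831,-.18,.2325]),([.302,.255,-.905,1.902],[.4515,.1974,.261]),([.079,.556,-.456,1.61],[.639,.1241,.1777]),([-.303,.646,-.513,1.494],[.576,.388,.1723]),([.08,.63,-.63,2.04],[.4785,.1833,.0236])]
from scipy.optimize import least_squares
# simple model: shoulder at (0,0,h), elbow, wrist center = tcp+[0,0,L3]; |E-W|=L2 , |S-W| from q4
def res(p,full=False):
    hL,L1,L2,c,a=p;o=[]
    for q,t in D:
        az=-q[0]+c;E=np.array([L1*np.sin(q[1])*np.cos(az),L1*np.sin(q[1])*np.sin(az),L1*np.cos(q[1])])
        # offset a perpendicular to upper arm at elbow (in-plane)
        W=np.array([t[0],t[1],t[2]-hL]); 
        o.append(np.linalg.norm(W-E)-L2); o.append(np.linalg.norm(W)-np.sqrt(L1**2+L2**2+2*L1*L2*np.cos(q[3]+a)))
    return o
r=least_squares(res,[-.0155,.52,.49,-.04,0]);print(r.x.round(4),np.array(r.fun).round(4))
r=least_squares(lambda p:res([p[0],p[1],p[2],p[3],0]),[-.0155,.52,.49,np.pi/2]);print(r.x.round(4),np.array(r.fun).round(4))
t=grab("top");crop(t,280,105,440,225,5,"t15");sd=grab("side");crop(sd,270,130,400,260,5,"s15")
# handle
print(onz(t,[(420.4,175.8)],.147),tov(onz(t,[(420.4,175.8)],.147)))
```

```text
21.2 [ 0.314  0.308 -0.879  1.896  0.268  1.049  0.589] [0.468  0.1814 0.241 ] [ 1.4 -0.3 -0.2]
[-0.0275  0.5293  0.4697 -0.0721  0.0216] [ 0.0016  0.0045  0.0037  0.0064 -0.0026 -0.     -0.0031 -0.0025 -0.0017
 -0.0034 -0.0011 -0.0041  0.0035 -0.0012]
[-0.0366  0.527   0.4642 -0.0729] [ 0.0026  0.0052  0.0044  0.0068 -0.0036 -0.0011 -0.0026 -0.0024 -0.001
 -0.0032  0.0004 -0.0033  0.0009 -0.0056]
[[ 0.58514116 -0.04206961  0.147     ]] [[ 0.04287176 -0.17436856  0.147     ]]
```

View pics/t15.png

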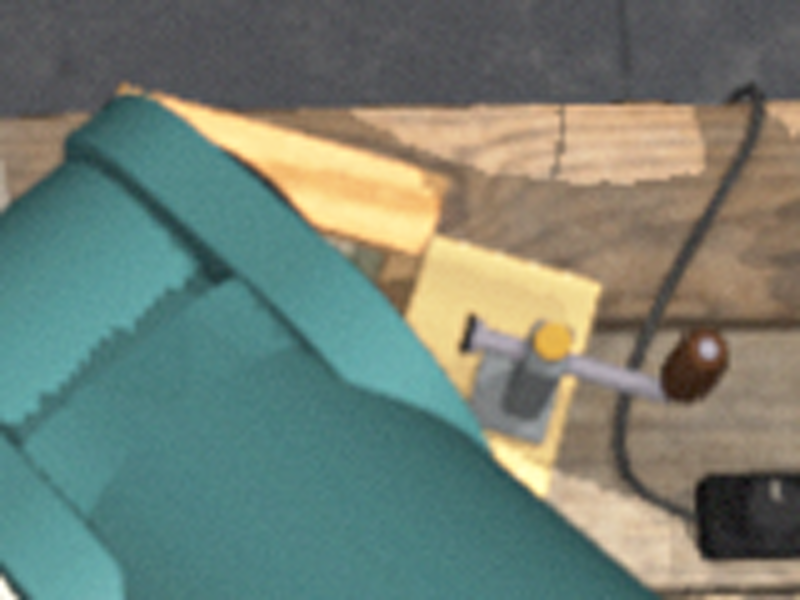

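View pics/s15.png

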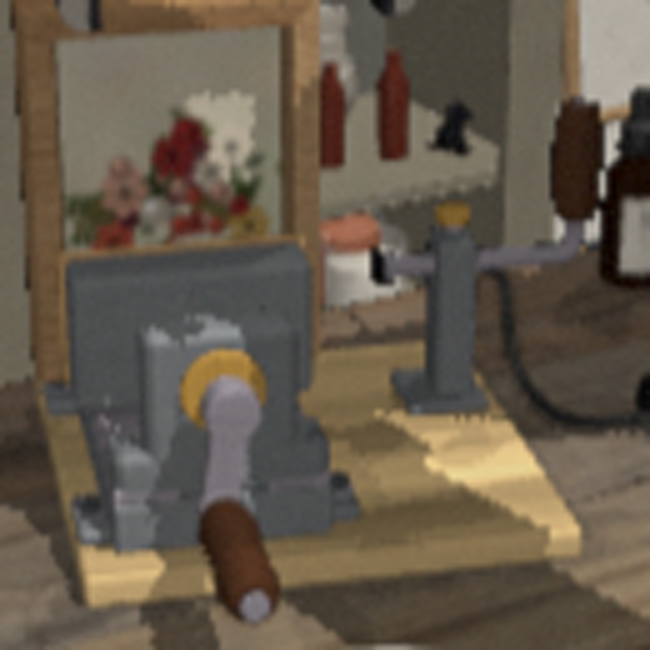

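```bash
cat >> h.py <<'E'
SH=np.array([.463,-.217]);H=.33
def arm():
    s=status.sense();q=s["qpos"];az=-q[0]-.072
    E=np.array([.527*np.sin(q[1])*np.cos(az),.527*np.sin(q[1])*np.sin(az),H+.527*np.cos(q[1])])
    W=s["tcp_pos"]-.364*R.from_quat(s["tcp_rot"]).as_matrix()[:,2]
    print("t",s["time_s"],"q",q.round(2),"F",s["contact_force"].round(1),"w",round(s["grip_width"],4),"tcp",s["tcp_pos"].round(4),"vise",tov(s["tcp_pos"])[0].round(4))
    print("elbow",E.round(3),"wrist",W.round(3),"len",np.linalg.norm(E-W).round(3))
    for f in np.linspace(0,1.0,11):
        P=E+(W-E)*f;d=np.linalg.norm(P[:2]-SH)-.2
        if d<.13: print("   f",round(f,1),"z",P[2].round(3),"gap to shade(axis)",d.round(3))
E
python3 - <<'E'
from h import *
t=grab("top");sd=grab("side")
p,e=tri(t,(421.5,174.5),sd,(386.6,151));print("handle top",p,e,tov(p))
p,e=tri(t,(418.5,178),sd,(385.4,163));print("handle mid",p,e,tov(p))
p,e=tri(t,(373.5,171.5),sd,(346,182.5));print("pad",p,e,tov(p))
arm()
E
```

```text
handle top [ 0.5881014  -0.0458332   0.14371001] 0.001691468297720135 [[ 0.04683143 -0.17706089  0.14371001]]
handle mid [ 0.58885137 -0.04528771  0.11635968] 0.0008506296167525838 [[ 0.04738136 -0.17631417  0.11635968]]
pad [0.61445165 0.03871876 0.07911312] 0.0010491952162672883 [[ 0.04638228 -0.08849922  0.07911312]]
t 21.4 q [ 0.31  0.31 -0.88  1.9   0.27  1.05  0.59] F [-1.1 -0.2 -0.3] w 0.0921 tcp [0.4688 0.1811 0.2397] vise [-0.1355  0.0032  0.2397]
elbow [ 0.149 -0.06   0.832] wrist [0.465 0.178 0.604] len 0.457
   f 0.2 z 0.786 gap to shade(axis) 0.124
   f 0.3 z 0.763 gap to shade(axis) 0.117
   f 0.4 z 0.741 gap to shade(axis) 0.114
   f 0.5 z 0.718 gap to shade(axis) 0.117
   f 0.6 z 0.695 gap to shade(axis) 0.124
```

```bash
cat >> h.py <<'E'
def lean(L,yaw=None):
    a=VY;X=np.array([np.cos(a),np.sin(a),0]);Y=np.array([-np.sin(a),np.cos(a),0]);L=np.radians(L)
    z=-np.sin(L)*Y-np.cos(L)*np.array([0,0,1.]);y=X;return R.from_matrix(np.c_[np.cross(y,z),y,z])
E
python3 - <<'E'
from h import *
plan(tow([.03,-.08,.33])[0],0,10,Rt=lean(20))
E
```

```text
tot 0.2061 91.8
([-1.66, -0.82, -0.9], [0.029, -0.028, 0.155])
([-1.79, -0.58, -0.83], [0.029, -0.028, 0.155])
([-1.89, -0.31, -0.77], [0.029, -0.028, 0.155])
([-1.93, -0.04, -0.71], [0.029, -0.028, 0.155])
([-1.94, 0.24, -0.66], [0.029, -0.028, 0.155])
([-1.9, 0.52, -0.62], [0.029, -0.028, 0.155])
([-1.81, 0.79, -0.58], [0.029, -0.028, 0.155])
([-1.68, 1.05, -0.56], [0.029, -0.028, 0.155])
([-1.52, 1.28, -0.55], [0.029, -0.028, 0.155])
([-1.32, 1.48, -0.55], [0.029, -0.028, 0.155])
```

Call:
{"name": "arm_command", "arguments": {"motion": [{"xyz":[-1.2,-0.8,-1.5],"dr":[0.03,-0.03,0.155]},{"xyz":[-1.5,-0.6,-1.5],"dr":[0.03,-0.03,0.155]},{"xyz":[-1.9,-0.3,-1.2],"dr":[0.03,-0.03,0.155]},{"xyz":[-1.95,0,-0.8],"dr":[0.03,-0.03,0.155]},{"xyz":[-1.95,0.25,-0.65],"dr":[0.03,-0.03,0.155]}]}}

```text
time_s: 22.02
tcp_pos: [0.523, 0.1155, 0.298]
tcp_rot: [0.523, 0.846, -0.085, 0.06]
contact_force: [-0.5, -0.5, -0.7]
grip_width: 0.0917
```

Run:
```python
from h import *
arm()
plan(tow([.03,-.08,.33])[0],0,5,Rt=lean(20))
```

```text
t 22.025 q [ 0.14  0.31 -0.66  1.73  0.39  1.29 -0.18] F [-0.5 -0.5 -0.7] w 0.0917 tcp [0.523  0.1155 0.298 ] vise [-0.064  -0.0429  0.298 ]
elbow [ 0.155 -0.033  0.833] wrist [0.518 0.191 0.654] len 0.463
   f 0.2 z 0.797 gap to shade(axis) 0.128
   f 0.3 z 0.779 gap to shade(axis) 0.12
   f 0.4 z 0.761 gap to shade(axis) 0.118
   f 0.5 z 0.743 gap to shade(axis) 0.121
tot 0.106 44.4
([-1.94, 0.79, -0.34], [0.026, -0.024, 0.151])
([-1.8, 1.07, -0.32], [0.026, -0.024, 0.151])
([-1.63, 1.32, -0.31], [0.026, -0.024, 0.151])
([-1.42, 1.54, -0.31], [0.026, -0.024, 0.151])
([-1.18, 1.73, -0.33], [0.026, -0.024, 0.151])
```

Call:
{"name": "arm_command", "arguments": {"motion": [{"xyz":[-1.9,0.8,-0.5],"dr":[0.026,-0.024,0.151]},{"xyz":[-1.8,1.05,-0.4],"dr":[0.026,-0.024,0.151]},{"xyz":[-1.6,1.3,-0.3],"dr":[0.026,-0.024,0.151]},{"xyz":[-1.4,1.55,-0.3],"dr":[0.026,-0.024,0.151]},{"xyz":[-1.2,1.7,-0.3],"dr":[0.026,-0.024,0.151]}]}}

```text
time_s: 22.65
tcp_pos: [0.5975, 0.0503, 0.3248]
tcp_rot: [0.799, 0.573, -0.15, 0.102]
contact_force: [0.8, -0.8, 0.2]
grip_width: 0.0919
```

Run:
```python
from h import *
arm()
plan(tow([.047,-.156,.22])[0],0,5,Rt=lean(20))
```

```text
t 22.65 q [ 0.02  0.46 -0.45  1.46  0.45  1.54 -0.82] F [ 0.8 -0.8  0.2] w 0.0919 tcp [0.5975 0.0503 0.3248] vise [ 0.0268 -0.0826  0.3248]
elbow [ 0.233 -0.021  0.802] wrist [0.642 0.172 0.665] len 0.473
   f 0.0 z 0.802 gap to shade(axis) 0.102
   f 0.1 z 0.789 gap to shade(axis) 0.087
   f 0.2 z 0.775 gap to shade(axis) 0.078
   f 0.3 z 0.761 gap to shade(axis) 0.076
   f 0.4 z 0.747 gap to shade(axis) 0.081
   f 0.5 z 0.734 gap to shade(axis) 0.094
   f 0.6 z 0.72 gap to shade(axis) 0.112
tot 0.1295 1.5
([-0.62, 0.45, 2.47], [-0.003, 0.003, -0.003])
([-0.63, 0.44, 2.47], [-0.003, 0.003, -0.003])
([-0.64, 0.43, 2.47], [-0.003, 0.003, -0.003])
([-0.65, 0.42, 2.47], [-0.003, 0.003, -0.003])
([-0.65, 0.41, 2.47], [-0.003, 0.003, -0.003])
```

Call:
{"name": "arm_command", "arguments": {"motion": [{"xyz":[-0.6,0.45,2.4],"dr":[0,0,0]},{"xyz":[-0.6,0.45,2.4],"dr":[0,0,0]},{"xyz":[-0.6,0.45,2.4],"dr":[0,0,0]}]}}

```text
time_s: 23.02
tcp_pos: [0.5952, 0.0054, 0.2578]
tcp_rot: [0.798, 0.574, -0.153, 0.101]
contact_force: [-0.1, -0.4, -0.4]
grip_width: 0.092
```

Run:
```python
from h import *
arm()
plan(tow([.047,-.156,.20])[0],0,3,Rt=lean(20))
w=grab("wrist","w20");print(proj(w,tow([[.047,-.1767,.147],[.047,-.1767,.1]])))
t=grab("top","tp20")
```

```text
t 23.025 q [ 0.08  0.49 -0.43  1.56  0.48  1.4  -0.81] F [-0.1 -0.4 -0.4] w 0.092 tcp [0.5952 0.0054 0.2578] vise [ 0.0381 -0.126   0.2578]
elbow [ 0.245 -0.037  0.795] wrist [0.642 0.128 0.598] len 0.473
   f 0.0 z 0.795 gap to shade(axis) 0.083
   f 0.1 z 0.775 gap to shade(axis) 0.066
   f 0.2 z 0.756 gap to shade(axis) 0.054
   f 0.3 z 0.736 gap to shade(axis) 0.05
   f 0.4 z 0.716 gap to shade(axis) 0.053
   f 0.5 z 0.696 gap to shade(axis) 0.063
   f 0.6 z 0.677 gap to shade(axis) 0.08
   f 0.7 z 0.657 gap to shade(axis) 0.101
   f 0.8 z 0.637 gap to shade(axis) 0.127
tot 0.0657 1.8
([-0.24, 0.34, 2.15], [-0.007, 0.006, -0.005])
([-0.25, 0.33, 2.15], [-0.007, 0.006, -0.005])
([-0.26, 0.31, 2.15], [-0.007, 0.006, -0.005])
[[329.72243391 198.76792546]
 [329.18731186 175.99270701]]
```

View pics/w20.png

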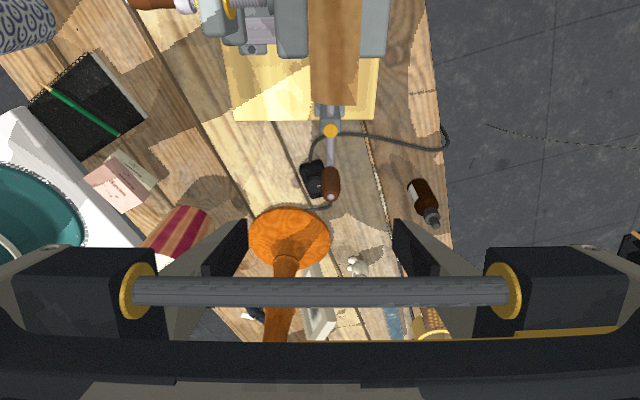

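View pics/tp20.png

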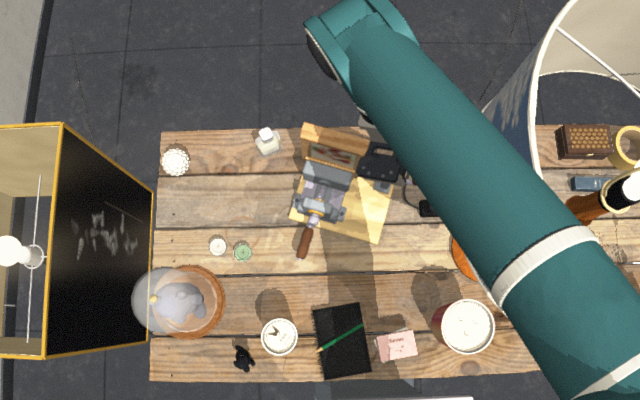

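Run:
```python
from h import *
t=grab("top")
E=np.array([.245,-.037,.795]);W=np.array([.642,.128,.598])
for f in (0,.25,.5,.75,1):
    P=E+(W-E)*f;print(f,P,proj(t,[P]),"px/m",493.7/(1.055-P[2]))
```

```text
0 [ 0.245 -0.037  0.795] [[679.05242332 453.88592173]] px/m 1898.8461538461545
0.25 [0.34425 0.00425 0.74575] [[565.17442834 288.8179233 ]] px/m 1596.4430072756672
0.5 [0.4435 0.0455 0.6965] [[468.25644445 163.52603851]] px/m 1377.126917712692
0.75 [0.54275 0.08675 0.64725] [[396.71129098  75.60485712]] px/m 1210.7909258123852
1 [0.642 0.128 0.598] [[344.14443861  13.17395319]] px/m 1080.3063457330416
```

```bash
cat > kin.py <<'E'
from h import *
import itertools
from scipy.optimize import least_squares
D=[([1.08296266,0.46840777,-0.01157497,1.60363729,0.00598598,1.0713661,-0.05626778],[0.27937238,-0.58625072,0.21361482],[.97537,.22056,-.000257,-.00085]),
([1.0857,.231,-.0257,1.8185,.0068,1.0919,-.0687],[.232,-.4865,.2653],[.9754,.2205,0,.0001]),
([1.302,-.3081,-.247,2.3981,-.0871,1.0552,-.0095],[.1068,-.2201,.2352],[.9746,.2238,-.0007,-.0054]),
([.302,.255,-.905,1.902,.246,1.068,.613],[.4515,.1974,.2611],[.127,.992,.002,.015]),
([.079,.556,-.456,1.61,.275,1.039,-.763],[.639,.1241,.1777],[.807,.591,0,.001]),
([.042,.617,-.645,2.052,.6,.668,.252],[.4585,.199,.0275],[.157,.988,-.002,0]),
([-.277,.552,-.55,1.351,.284,1.323,-.986],[.5792,.3814,.2996],[.759,.651,-.003,-.001]),
([.314,.308,-.879,1.896,.268,1.049,.589],[.468,.1814,.241],[.153,.988,.005,.003]),
]
s=status.sense();D.append((s["qpos"],s["tcp_pos"],s["tcp_rot"]))
def fk(q,p,sg,elb=False):
    # p: c1,h,a2(lateral),L1,a4x,a4y,L2,L3,a6x,c7
    c1,h,b1,L1,ax,ay,L2,a6x,L3,c7,c3,c5=p
    T=R.from_euler('z',sg[0]*q[0]+c1);x=np.array([0,0,h])+T.apply([0,b1,0])
    T=T*R.from_euler('y',q[1]);T=T*R.from_euler('z',sg[1]*q[2]+c3);x=x+T.apply([ax,ay,L1]);e=x
    T=T*R.from_euler('y',q[3]);x=x+T.apply([-ax,0,0]);T=T*R.from_euler('z',sg[2]*q[4]+c5);x=x+T.apply([0,0,L2]);w=x
    T=T*R.from_euler('y',q[5]);x=x+T.apply([a6x,0,0]);T=T*R.from_euler('z',sg[3]*q[6]+c7);x=x+T.apply([0,0,L3])
    if elb:return x,T,e,w
    return x,T
if __name__=="__main__":
    best=None
    for sg in itertools.product((1,-1),repeat=4):
        if sg[0]==1: continue
        for c7 in (np.pi/2,-np.pi/2,0,np.pi):
            def res(p):
                o=[]
                for q,t,r in D:
                    x,T=fk(q,p,sg);o+=list((x-t)*10);o+=list((T.inv()*R.from_quat(r)).as_rotvec()*2)
                return o
            r=least_squares(res,[-.04,.35,0,.52,0,0,.48,0,.37,c7,0,0],max_nfev=60)
            if best is None or r.cost<best[0]: best=(r.cost,sg,r.x,r.fun)
    print(best[0],best[1],best[2].round(4).tolist());f=best[3].reshape(-1,6)
    print((f[:,:3]/10).round(4),(f[:,3:]/2).round(4))
E
python3 kin.py
```

```text
5.67850846869301e-05 (-1, -1, -1, -1) [0.0003, 0.3058, -0.0288, 0.5207, 0.0002, -0.0046, 0.4719, -0.0002, 0.33, 1.5707, -0.0002, -0.0003]
[[ 0.0001  0.      0.0001]
 [-0.     -0.0001  0.0001]
 [ 0.0001  0.      0.0002]
 [-0.0002  0.     -0.0001]
 [-0.      0.0004  0.0002]
 [-0.0001  0.0002 -0.0002]
 [ 0.0003 -0.0003  0.0001]
 [ 0.0001 -0.0003 -0.0001]
 [-0.0001 -0.     -0.0001]] [[ 0.      0.0003  0.0003]
 [ 0.0001  0.0004  0.0002]
 [ 0.      0.0003  0.0002]
 [-0.     -0.0013 -0.0006]
 [ 0.      0.0001  0.0017]
 [ 0.0001 -0.001  -0.0007]
 [ 0.0002 -0.     -0.0016]
 [ 0.0006  0.0007  0.0002]
 [ 0.0003  0.0003  0.0002]]
```

```bash
cat > sim.py <<'E'
from kin import *
SG=(-1,-1,-1,-1);P=[0.0003, 0.3058, -0.0288, 0.5207, 0.0002, -0.0046, 0.4719, -0.0002, 0.33, 1.5707, -0.0002, -0.0003]
LO=np.array([-2.53,-.31,-1.57,.28,-1.29,.15,-2.92]);HI=np.array([2.53,2.02,1.55,2.44,4.43,1.84,2.92])
def jac(q):
    x0,T0=fk(q,P,SG);J=np.zeros((6,7))
    for i in range(7):
        d=np.array(q,float);d[i]+=1e-5;x,T=fk(d,P,SG);J[:3,i]=(x-x0)/1e-5;J[3:,i]=(T*T0.inv()).as_rotvec()/1e-5
    return J,x0,T0
def row(q,xyz,dr,k=0.0,n=5):
    x,T=fk(q,P,SG);xt=x+T.apply(np.array(xyz)/100);Tt=T*R.from_rotvec(dr)
    for i in range(n):
        J,x,T=jac(q);e=np.r_[xt-x,(Tt*T.inv()).as_rotvec()]
        Ji=np.linalg.pinv(J);q=q+Ji@e
        if k: q=q+(np.eye(7)-Ji@J)@(k*(-(q-QN)))
    return q
QN=np.zeros(7)
def elb(q):
    x,T,e,w=fk(q,P,SG,True);o=[]
    for f in np.linspace(0,1,21):
        p=e+(w-e)*f;g=np.linalg.norm(p[:2]-SH)-.2;dz=max(p[2]-.675,.44-p[2],0);o.append((np.hypot(max(g,0),dz),f,g,p[2]))
    m=min(o);return e,w,m
if __name__=="__main__":
    q=np.array([.314,.308,-.879,1.896,.268,1.049,.589])
    for a,b in (([-1.2,-.8,-1.5],[.03,-.03,.155]),([-1.5,-.6,-1.5],[.03,-.03,.155]),([-1.9,-.3,-1.2],[.03,-.03,.155]),([-1.95,0,-.8],[.03,-.03,.155]),([-1.95,.25,-.65],[.03,-.03,.155])): q=row(q,a,b)
    print(q.round(3),"obs [0.14 .31 -.66 1.73 .39 1.29 -.18]")
    for a in ([-1.9,.8,-.5],[-1.8,1.05,-.4],[-1.6,1.3,-.3],[-1.4,1.55,-.3],[-1.2,1.7,-.3]): q=row(q,a,[.026,-.024,.151])
    print(q.round(3),"obs [.02 .46 -.45 1.46 .45 1.54 -.82]")
    for a in range(3): q=row(q,[-.6,.45,2.4],[0,0,0])
    s=status.sense();print(q.round(3),s["qpos"].round(3));e,w,m=elb(s["qpos"]);print("elbow",e.round(3),"wrist",w.round(3),np.round(m,3))
    q=s["qpos"].copy()
    q0=np.array([1.083,.468,-.0116,1.6036,.006,1.0714,-.0563])
E
python3 sim.py
```

```text
[ 0.147  0.302 -0.671  1.718  0.387  1.283 -0.154] obs [0.14 .31 -.66 1.73 .39 1.29 -.18]
[ 0.022  0.449 -0.468  1.438  0.454  1.533 -0.784] obs [.02 .46 -.45 1.46 .45 1.54 -.82]
[ 0.08   0.475 -0.448  1.538  0.481  1.4   -0.768] [ 0.077  0.49  -0.431  1.563  0.483  1.405 -0.807]
elbow [ 0.244 -0.052  0.764] wrist [0.638 0.116 0.566] [0.042 0.4   0.04  0.685]
```

```bash
cat > srch.py <<'E'
from sim import *
def go(q,tp,Rt,rec=None,chk=True):
    x,T=fk(q,P,SG);dv=(T.inv()*Rt).as_rotvec();d=np.array(tp)-x
    n=int(max(np.ceil(np.linalg.norm(dv)/.17),np.ceil(np.linalg.norm(d)/.035),1))
    mc=9
    for i in range(n):
        x,T=fk(q,P,SG);k=n-i;w=(T.inv()*Rt).as_rotvec()/k
        q=row(q,T.inv().apply((np.array(tp)-x)/k)*100,w,n=2)
        mc=min(mc,elb(q)[2][0])
        if np.any(q<LO+.05)or np.any(q>HI-.05): mc=-1
    return q,n,mc
def ori(leanL,back=0,yaw=0):
    return R.from_euler('z',yaw,degrees=True)*lean(leanL)
def final(q,L=24,zg=.132,verbose=False):
    Rt=lean(L);zt=Rt.as_matrix()[:,2];out=[]
    g0=tow([.047,-.1767,zg])[0];g1=tow([.047,-.1525,zg])[0]
    tot=0
    for g,b in ((g0,-.10),(g0,-.0),(g1,0),(g1,-.1)):
        q,n,m=go(q,g+zt*(.0187+b),Rt);out.append(m);tot+=n
        if verbose: e,w,mm=elb(q);print(q.round(2),"e",e.round(3),"w",w.round(3),np.round(mm,3))
    return min(out),q,tot
if __name__=="__main__":
    q0=status.sense()["qpos"].copy()
    for L in (20,24,26): print(L,final(q0,L,verbose=True)[0])
E
python3 srch.py
```

```text
[ 0.11  0.51 -0.42  1.64  0.52  1.28 -0.8 ] e [ 0.253 -0.062  0.758] w [0.631 0.088 0.519] [0.022 0.35  0.022 0.674]
[ 0.14  0.6  -0.38  1.74  0.59  1.1  -0.85] e [ 0.289 -0.073  0.734] w [0.62  0.056 0.425] [ 0.     0.25  -0.001  0.657]
[ 0.1   0.62 -0.39  1.72  0.58  1.12 -0.88] e [ 0.297 -0.064  0.73 ] w [0.628 0.079 0.425] [0.006 0.25  0.006 0.653]
[ 0.08  0.53 -0.42  1.61  0.51  1.3  -0.83] e [ 0.263 -0.054  0.753] w [0.638 0.112 0.519] [0.031 0.3   0.03  0.683]
20 0.0
[ 0.06  0.54 -0.4   1.62  0.56  1.33 -0.85] e [ 0.268 -0.049  0.75 ] w [0.639 0.114 0.508] [0.032 0.3   0.032 0.678]
[ 0.1   0.62 -0.37  1.72  0.63  1.15 -0.89] e [ 0.3   -0.062  0.728] w [0.626 0.075 0.416] [0.006 0.25  0.006 0.65 ]
[ 0.06  0.64 -0.37  1.7   0.62  1.17 -0.92] e [ 0.308 -0.052  0.723] w [0.634 0.098 0.416] [0.014 0.2   0.014 0.662]
[ 0.03  0.56 -0.41  1.59  0.56  1.35 -0.87] e [ 0.279 -0.04   0.745] w [0.646 0.137 0.508] [0.041 0.25  0.039 0.686]
24 0.0062253307137070946
[ 0.04  0.56 -0.4   1.61  0.58  1.36 -0.87] e [ 0.276 -0.043  0.746] w [0.643 0.126 0.502] [0.038 0.3   0.038 0.673]
[ 0.08  0.63 -0.36  1.72  0.65  1.18 -0.91] e [ 0.306 -0.056  0.725] w [0.629 0.084 0.412] [0.01  0.25  0.01  0.647]
[ 0.04  0.65 -0.37  1.69  0.64  1.2  -0.94] e [ 0.314 -0.047  0.72 ] w [0.637 0.108 0.412] [0.018 0.15  0.018 0.674]
[ 0.    0.58 -0.4   1.57  0.57  1.38 -0.89] e [ 0.286 -0.034  0.741] w [0.65  0.149 0.502] [0.045 0.25  0.045 0.681]
26 0.010440714275110563
```

```bash
cat > ns.py <<'E'
from srch import *
q0=status.sense()["qpos"].copy()
for L in (20,25):
    Rt=lean(L);zt=Rt.as_matrix()[:,2];g=tow([.047,-.1767,.132])[0]+zt*.0187
    q,_,_=go(q0,g,Rt)
    for step in range(30):
        if step%3==0: e,w,m=elb(q);print(L,q.round(2),"e",e.round(3),np.round(m,3), "ok" if np.all((q>LO)&(q<HI)) else "LIM")
        for k in range(5):
            J,x,T=jac(q);n=np.linalg.svd(J)[2][-1];n*=np.sign(n[2]) ;q=q+n*.02
            J,x,T=jac(q);q=q+np.linalg.pinv(J)@np.r_[g-x,(Rt*T.inv()).as_rotvec()]
E
python3 ns.py
```

```text
20 [ 0.14  0.6  -0.38  1.74  0.59  1.1  -0.85] e [ 0.289 -0.073  0.734] [ 0.     0.25  -0.002  0.657] ok
20 [-0.01  0.57 -0.18  1.75  0.47  1.05 -0.76] e [ 0.283 -0.03   0.743] [0.026 0.35  0.026 0.632] ok
20 [-0.17  0.56  0.03  1.76  0.36  1.   -0.67] e [0.278 0.013 0.747] [0.051 0.45  0.051 0.602] ok
20 [-0.32  0.57  0.23  1.77  0.24  0.97 -0.57] e [0.275 0.055 0.746] [0.072 0.55  0.072 0.569] ok
20 [-0.46  0.59  0.43  1.78  0.11  0.95 -0.46] e [0.272 0.098 0.74 ] [0.09  0.65  0.09  0.535] ok
20 [-0.59  0.63  0.62  1.79 -0.03  0.94 -0.33] e [0.27  0.143 0.728] [0.103 0.75  0.103 0.501] ok
20 [-0.71  0.69  0.8   1.8  -0.18  0.95 -0.2 ] e [0.269 0.19  0.71 ] [0.111 0.85  0.111 0.467] ok
20 [-0.81  0.77  0.97  1.81 -0.34  0.97 -0.06] e [0.27  0.238 0.683] [0.115 0.95  0.115 0.437] ok
20 [-0.89  0.87  1.13  1.81 -0.5   1.02  0.08] e [0.273 0.286 0.646] [0.116 1.    0.115 0.425] ok
20 [-0.94  0.99  1.28  1.81 -0.66  1.09  0.22] e [0.278 0.331 0.597] [0.116 1.    0.115 0.425] ok
25 [ 0.08  0.63 -0.36  1.72  0.64  1.16 -0.9 ] e [ 0.303 -0.058  0.727] [0.009 0.25  0.009 0.649] ok
25 [-0.07
[... 175 characters left out ...]
.07  0.609] ok
25 [-0.37  0.6   0.26  1.75  0.29  1.02 -0.63] e [0.284 0.074 0.737] [0.094 0.5   0.094 0.576] ok
25 [-0.51  0.62  0.46  1.76  0.16  0.99 -0.52] e [0.279 0.119 0.73 ] [0.114 0.65  0.114 0.525] ok
25 [-0.64  0.67  0.65  1.77  0.02  0.98 -0.39] e [0.276 0.166 0.716] [0.127 0.75  0.127 0.49 ] ok
25 [-0.75  0.73  0.83  1.78 -0.13  0.98 -0.26] e [0.273 0.213 0.696] [0.136 0.85  0.136 0.456] ok
25 [-0.85  0.81  1.    1.79 -0.29  1.   -0.12] e [0.272 0.262 0.666] [0.14  0.95  0.14  0.427] ok
25 [-0.92  0.92  1.15  1.79 -0.45  1.04  0.03] e [0.273 0.308 0.626] [0.142 1.    0.14  0.414] ok
25 [-0.97  1.04  1.3   1.79 -0.62  1.11  0.17] e [0.277 0.351 0.575] [0.142 1.    0.14  0.414] ok
```

```bash
cat > loop.py <<'E'
from srch import *
import time
import srch
def row_fast(q,xt,Tt):
    for _ in range(2):
        J,x,T=jac(q);q=q+np.linalg.pinv(J)@np.r_[xt-x,(Tt*T.inv()).as_rotvec()]
    return q
def gof(q,tp,Rt):
    x0,T0=fk(q,P,SG);dv=(T0.inv()*Rt).as_rotvec();d=np.array(tp)-x0
    n=int(max(np.ceil(np.linalg.norm(dv)/.16),np.ceil(np.linalg.norm(d)/.04),1));m=9
    for i in range(n):
        f=(i+1)/n;q=row_fast(q,x0+d*f,T0*R.from_rotvec(dv*f))
        if np.any(q<LO+.08)or np.any(q>HI-.08): return q,n,-1
        x,T,e,w=fk(q,P,SG,True)
        for a,b,rr in((e,w,.04),(w,x,.06)):
            for f in np.linspace(0,1,8):
                p=a+(b-a)*f;g=np.linalg.norm(p[:2]-SH)-.2-rr;dz=max(p[2]-rr-.675,.44-p[2]-rr)
                m=min(m,max(g,dz))
    return q,n,m
rng=np.random.default_rng(int(__import__("sys").argv[1]))
q0=status.sense()["qpos"].copy()
safe=np.array([.60,.11,.34])
qs,n0,m0=gof(q0,safe,lean(24));print("safe",qs.round(2),n0,round(m0,3))
best=[];t0=time.time()
while time.time()-t0<240:
    k=rng.integers(2,4);W=[]
    for _ in range(k):
        p=np.array([rng.uniform(.42,.68),rng.uniform(.08,.30),rng.uniform(.30,.5)])
        W.append((p,R.from_euler('z',rng.uniform(-110,110),degrees=True)*R.from_rotvec(np.radians(rng.uniform(0,50))*np.r_[(lambda a:(np.cos(a),np.sin(a)))(rng.uniform(0,6.28)),0])*lean(0)))
    q=qs;N=0;m=9
    for p,r in W+[(safe,lean(24))]:
        q,n,mm=gof(q,p,r);N+=n;m=min(m,mm)
        if mm<.0 or N>90: m=-1;break
    if m<0: continue
    best.append(((q[2]-qs[2])/max(N,25),q[2]-qs[2],N,m,q,W))
best.sort(key=lambda b:-b[1])
print(len(best))
for b in best[:6]: print(round(b[1],3),b[2],round(b[3],3),b[4].round(2),[(p.round(3).tolist(),r.as_quat().round(3).tolist()) for p,r in b[5]])
E
for i in 1 2 3 4; do python3 loop.py $i > l$i.txt & done; wait; head -5 l?.txt
```

```text
==> l1.txt <==
this script no longer has the robot

==> l2.txt <==
this script no longer has the robot

==> l3.txt <==
this script no longer has the robot

==> l4.txt <==
safe [-0.1   0.5  -0.46  1.37  0.49  1.64 -0.9 ] 4 0.013
450
0.706 26 0.04 [-0.57  0.46  0.25  1.41  0.22  1.54 -0.68] [([0.477, 0.145, 0.377], [0.496, 0.828, 0.205, 0.163]), ([0.641, 0.294, 0.342], [0.094, 0.909, 0.355, 0.197])]
0.584 34 0.07 [-0.49  0.45  0.12  1.41  0.27  1.56 -0.72] [([0.549, 0.15, 0.401], [0.629, 0.676, 0.191, 0.334]), ([0.464, 0.202, 0.308], [0.046, 0.985, 0.036, -0.162]), ([0.678, 0.296, 0.362], [0.711, 0.677, 0.049, 0.181])]
0.546 37 0.02 [-0.46  0.45  0.09  1.4   0.28  1.56 -0.73] [([0.473, 0.085, 0.33], [0.982, -0.09, 0.158, 0.059]), ([0.651, 0.282, 0.326], [0.288, 0.908, 0.302, 0.022])]Exception ignored in: <_io.TextIOWrapper mode='rw' encoding='UTF-8'>
Traceback (most recent call last):
BrokenPipeError: [Errno 32] Broken pipe
Exception ignored in: <_io.TextIOWrapper mode='rw' encoding='UTF-8'>
Traceback (most recent call last):
BrokenPipeError: [Errno 32] Broken pipe
Exception ignored in: <_io.TextIOWrapper mode='rw' encoding='UTF-8'>
Traceback (most recent call last):
BrokenPipeError: [Errno 32] Broken pipe
```

```bash
cat > seg.py <<'E'
from loop0 import *
E
sed '/^rng=/,$d' loop.py > loop0.py
cat > seg.py <<'E'
from loop0 import *
W={"safe":(np.array([.60,.11,.34]),lean(24)),"w1":(np.array([0.477,0.145,0.377]),R.from_quat([0.496,0.828,0.205,0.163])),"w2":(np.array([0.641,0.294,0.342]),R.from_quat([0.094,0.909,0.355,0.197]))}
def show(tp,Rt,n=None):
    s=status.sense();x0=s["tcp_pos"];T0=R.from_quat(s["tcp_rot"]);dv=(T0.inv()*Rt).as_rotvec();d=tp-x0
    n=n or int(max(np.ceil(np.linalg.norm(dv)/.16),np.ceil(np.linalg.norm(d)/.04),1))
    q,_,m=gof(s["qpos"],tp,Rt);print("t",s["time_s"],"q",s["qpos"].round(2),"F",s["contact_force"].round(1),"n",n,"-> q",q.round(2),"margin",round(m,3))
    e,w,mm=elb(s["qpos"]);print("elbow",e.round(3),"wrist",w.round(3),np.round(mm,3),"tcp",x0.round(4),"vise",tov(x0)[0].round(4))
    print("dr per row",np.round(dv/n,3).tolist())
    for i in range(n):
        Tc=T0*R.from_rotvec(dv*i/n);print(np.round(Tc.inv().apply(d/n)*100,2).tolist())
E
python3 - <<'E'
from seg import *
for k,(p,r) in W.items(): z=r.as_matrix();print(k,p,"toolz",z[:,2].round(2),"tooly",z[:,1].round(2),"wrist",(p-.33*z[:,2]).round(3))
show(*W["safe"])
E
```

```text
safe [0.6  0.11 0.34] toolz [-0.12 -0.39 -0.91] tooly [ 0.95 -0.3  -0.  ] wrist [0.641 0.238 0.641]
w1 [0.477 0.145 0.377] toolz [ 0.47  0.18 -0.86] tooly [0.75 0.42 0.5 ] wrist [0.321 0.086 0.662]
w2 [0.641 0.294 0.342] toolz [ 0.42  0.61 -0.67] tooly [0.03 0.73 0.68] wrist [0.501 0.093 0.563]
t 23.175 q [ 0.08  0.49 -0.43  1.56  0.48  1.41 -0.81] F [0.1 0.4 0.9] n 4 -> q [-0.1   0.5  -0.46  1.37  0.49  1.64 -0.9 ] margin 0.013
elbow [ 0.244 -0.052  0.764] wrist [0.638 0.116 0.566] [0.042 0.4   0.04  0.685] tcp [0.5948 0.0049 0.2581] vise [ 0.0379 -0.1266  0.2581]
dr per row [-0.006, -0.013, -0.004]
[1.62, -0.76, -2.81]
[1.59, -0.74, -2.83]
[1.56, -0.72, -2.86]
[1.52, -0.69, -2.88]
```

Call:
{"name": "arm_command", "arguments": {"motion": [{"xyz":[1.6,-0.75,-2.8],"dr":[-0.006,-0.013,-0.004]},{"xyz":[1.6,-0.75,-2.8],"dr":[-0.006,-0.013,-0.004]},{"xyz":[1.55,-0.7,-2.85],"dr":[-0.006,-0.013,-0.004]},{"xyz":[1.5,-0.7,-2.9],"dr":[-0.006,-0.013,-0.004]}]}}

```text
time_s: 23.68
tcp_pos: [0.599, 0.1132, 0.3427]
tcp_rot: [0.788, 0.578, -0.17, 0.123]
contact_force: [0.0, -0.3, 0.3]
grip_width: 0.0916
```

```bash
python3 -c "
from seg import *
show(*W['w1'])"
```

```text
t 23.675 q [-0.11  0.5  -0.46  1.37  0.49  1.65 -0.9 ] F [ 0.  -0.3  0.3] n 7 -> q [ 0.19 -0.22 -0.45  2.1  -0.21  0.72  0.33] margin 0.067
elbow [ 0.256 -0.006  0.761] wrist [0.64  0.242 0.644] [0.11  0.25  0.095 0.731] tcp [0.599  0.1132 0.3427] vise [ 0.0091 -0.0222  0.3427]
dr per row [-0.098, 0.076, -0.094]
[-0.28, -1.8, -0.41]
[-0.08, -1.77, -0.6]
[0.14, -1.7, -0.76]
[0.36, -1.59, -0.91]
[0.58, -1.45, -1.02]
[0.79, -1.28, -1.1]
[0.98, -1.09, -1.15]
```

Call:
{"name": "arm_command", "arguments": {"motion": [{"xyz":[-0.28,-1.8,-0.4],"dr":[-0.098,0.076,-0.094]},{"xyz":[-0.08,-1.77,-0.6],"dr":[-0.098,0.076,-0.094]},{"xyz":[0.14,-1.7,-0.76],"dr":[-0.098,0.076,-0.094]},{"xyz":[0.36,-1.6,-0.9],"dr":[-0.098,0.076,-0.094]},{"xyz":[0.58,-1.45,-1],"dr":[-0.098,0.076,-0.094]},{"xyz":[0.8,-1.3,-1.1],"dr":[-0.098,0.076,-0.094]},{"xyz":[1,-1.1,-1.15],"dr":[-0.098,0.076,-0.094]}]}}

```text
time_s: 24.55
tcp_pos: [0.4749, 0.1592, 0.3791]
tcp_rot: [0.486, 0.833, 0.209, 0.161]
contact_force: [-0.4, 1.1, -1.1]
grip_width: 0.092
```

```bash
python3 -c "
from seg import *
show(*W['w2'])"
```

```text
t 24.55 q [ 0.18 -0.22 -0.47  2.09 -0.21  0.72  0.33] F [-0.4  1.1 -1.1] n 6 -> q [ 0.09  0.24 -0.39  1.9  -0.93  0.52  1.82] margin 0.04
elbow [-0.114 -0.012  0.815] wrist [0.319 0.096 0.664] [0.144 1.    0.144 0.664] tcp [0.4749 0.1592 0.3791] vise [-0.123  -0.0158  0.3791]
dr per row [-0.064, 0.046, -0.119]
[0.69, 2.73, 2.27]
[0.26, 2.64, 2.46]
[-0.16, 2.48, 2.63]
[-0.57, 2.26, 2.76]
[-0.96, 1.99, 2.87]
[-1.31, 1.67, 2.93]
```

Call:
{"name": "arm_command", "arguments": {"motion": [{"xyz":[0.5,2.05,1.7],"dr":[-0.048,0.035,-0.089]},{"xyz":[0.3,2,1.8],"dr":[-0.048,0.035,-0.089]},{"xyz":[0.05,1.95,1.9],"dr":[-0.048,0.035,-0.089]},{"xyz":[-0.15,1.85,1.95],"dr":[-0.048,0.035,-0.089]},{"xyz":[-0.4,1.7,2.05],"dr":[-0.048,0.035,-0.089]},{"xyz":[-0.6,1.6,2.1],"dr":[-0.048,0.035,-0.089]},{"xyz":[-0.8,1.45,2.15],"dr":[-0.048,0.035,-0.089]},{"xyz":[-1,1.25,2.2],"dr":[-0.048,0.035,-0.089]}]}}

```text
time_s: 25.55
tcp_pos: [0.6349, 0.3149, 0.3572]
tcp_rot: [0.071, 0.907, 0.363, 0.201]
contact_force: [-0.5, 0.2, -0.7]
grip_width: 0.0918
```

```bash
python3 -c "
from seg import *
show(*W['safe'])"
```

```text
t 25.55 q [ 0.06  0.23 -0.39  1.89 -0.94  0.53  1.84] F [-0.5  0.2 -0.7] n 13 -> q [-0.55  0.46  0.21  1.41  0.24  1.55 -0.69] margin 0.068
elbow [ 0.118 -0.04   0.812] wrist [0.498 0.107 0.574] [0.09  0.65  0.09  0.658] tcp [0.6349 0.3149 0.3572] vise [-0.0176  0.181   0.3572]
dr per row [0.093, -0.054, 0.109]
[-0.15, -1.23, -1.02]
[-0.33, -1.3, -0.89]
[-0.52, -1.32, -0.74]
[-0.7, -1.32, -0.58]
[-0.87, -1.28, -0.42]
[-1.02, -1.21, -0.25]
[-1.16, -1.11, -0.09]
[-1.27, -0.97, 0.08]
[-1.36, -0.81, 0.23]
[-1.43, -0.63, 0.37]
[-1.46, -0.44, 0.5]
[-1.47, -0.22, 0.61]
[-1.44, -0.0, 0.7]
```

Call:
{"name": "arm_command", "arguments": {"motion": [{"xyz":[-0.15,-1.2,-1.1],"dr":[0.093,-0.054,0.109]},{"xyz":[-0.35,-1.3,-0.9],"dr":[0.093,-0.054,0.109]},{"xyz":[-0.5,-1.3,-0.75],"dr":[0.093,-0.054,0.109]},{"xyz":[-0.7,-1.3,-0.6],"dr":[0.093,-0.054,0.109]},{"xyz":[-0.85,-1.3,-0.4],"dr":[0.093,-0.054,0.109]},{"xyz":[-1,-1.2,-0.25],"dr":[0.093,-0.054,0.109]},{"xyz":[-1.15,-1.1,-0.1],"dr":[0.093,-0.054,0.109]},{"xyz":[-1.25,-0.95,0.1],"dr":[0.093,-0.054,0.109]},{"xyz":[-1.35,-0.8,0.25],"dr":[0.093,-0.054,0.109]},{"xyz":[-1.4,-0.65,0.35],"dr":[0.093,-0.054,0.109]},{"xyz":[-1.45,-0.45,0.5],"dr":[0.093,-0.054,0.109]},{"xyz":[-1.45,-0.2,0.6],"dr":[0.093,-0.054,0.109]},{"xyz":[-1.45,0,0.7],"dr":[0.093,-0.054,0.109]}]}}

```text
time_s: 27.18
tcp_pos: [0.6125, 0.1426, 0.3417]
tcp_rot: [0.757, 0.625, -0.139, 0.129]
contact_force: [0.1, -0.8, -0.8]
grip_width: 0.092
```

```bash
python3 -c "
from seg import *
q0=status.sense()['qpos']
for L in (20,22,24): print(L,final(q0,L,.132,verbose=True)[0])
Rt=lean(22);zt=Rt.as_matrix()[:,2];g0=tow([.047,-.1767,.132])[0]
show(g0+zt*(.0187-.09),Rt)"
```

```text
[-0.38  0.47  0.25  1.68  0.21  1.17 -0.55] e [0.232 0.057 0.77 ] w [0.631 0.089 0.519] [0.091 0.5   0.091 0.644]
[-0.33  0.57  0.26  1.78  0.22  0.97 -0.55] e [0.274 0.06  0.745] w [0.62  0.056 0.425] [0.075 0.55  0.075 0.569]
[-0.36  0.58  0.25  1.75  0.21  0.99 -0.58] e [0.278 0.07  0.742] w [0.628 0.079 0.425] [0.091 0.5   0.091 0.583]
[-0.41  0.49  0.25  1.65  0.21  1.19 -0.58] e [0.238 0.066 0.765] w [0.638 0.112 0.519] [0.107 0.5   0.107 0.642]
20 0.07485856655068285
[-0.4   0.49  0.26  1.66  0.24  1.19 -0.58] e [0.238 0.064 0.766] w [0.635 0.101 0.513] [0.101 0.5   0.101 0.64 ]
[-0.35  0.58  0.26  1.77  0.25  0.99 -0.58] e [0.278 0.067 0.742] w [0.623 0.066 0.421] [0.083 0.55  0.083 0.565]
[-0.38  0.59  0.26  1.74  0.24  1.01 -0.61] e [0.282 0.076 0.738] w [0.631 0.089 0.421] [0.1   0.5   0.1   0.579]
[-0.42  0.51  0.25  1.63  0.23  1.21 -0.6 ] e [0.244 0.074 0.761] w [0.642 0.124 0.513] [0.116 0.45  0.116 0.65 ]
22 0.08316911818090356
[-0.42  0.51  0.26  1.65  0.26  1.21 -0.6 ] e [0.243 0.072 0.762] w [0.639 0.114 0.508] [0.111 0.45  0.111 0.647]
[-0.37  0.59  0.27  1.76  0.27  1.01 -0.61] e [0.282 0.073 0.739] w [0.626 0.075 0.416] [0.091 0.5   0.091 0.578]
[-0.39  0.61  0.26  1.73  0.26  1.03 -0.63] e [0.286 0.083 0.735] w [0.634 0.098 0.416] [0.107 0.45  0.107 0.591]
[-0.44  0.52  0.26  1.62  0.25  1.23 -0.62] e [0.249 0.081 0.757] w [0.646 0.137 0.508] [0.125 0.4   0.125 0.657]
24 0.09140213635355499
t 27.175 q [-0.58  0.45  0.2   1.4   0.24  1.5  -0.63] F [ 0.1 -0.8 -0.8] n 6 -> q [-0.39  0.5   0.26  1.68  0.24  1.17 -0.58] margin 0.046
elbow [0.206 0.096 0.775] wrist [0.628 0.265 0.648] [0.196 0.35  0.188 0.731] tcp [0.6125 0.1426 0.3417] vise [0.0131 0.0099 0.3417]
dr per row [0.011, -0.001, 0.017]
[-1.63, 0.18, 3.24]
[-1.62, 0.25, 3.24]
[-1.61, 0.31, 3.23]
[-1.6, 0.38, 3.23]
[-1.6, 0.44, 3.23]
[-1.59, 0.5, 3.22]
```

```bash
python3 -c "
from seg import *
Rt=lean(20);zt=Rt.as_matrix()[:,2];g0=tow([.047,-.1767,.132])[0]
show(g0+zt*(.0187-.075),Rt,6)"
```

```text
t 27.175 q [-0.58  0.45  0.2   1.4   0.24  1.5  -0.63] F [ 0.1 -0.8 -0.8] n 6 -> q [-0.37  0.49  0.25  1.7   0.22  1.12 -0.55] margin 0.033
elbow [0.206 0.096 0.775] wrist [0.628 0.265 0.648] [0.196 0.35  0.188 0.731] tcp [0.6125 0.1426 0.3417] vise [0.0131 0.0099 0.3417]
dr per row [0.011, 0.005, 0.018]
[-1.66, 0.16, 3.49]
[-1.67, 0.23, 3.48]
[-1.69, 0.3, 3.46]
[-1.7, 0.36, 3.45]
[-1.71, 0.43, 3.44]
[-1.72, 0.5, 3.42]
```

Call:
{"name": "arm_command", "arguments": {"motion": [{"xyz":[-2,0.2,2.5],"dr":[0.011,0.005,0.018]},{"xyz":[-2,0.25,2.5],"dr":[0.011,0.005,0.018]},{"xyz":[-2,0.3,3],"dr":[0.011,0.005,0.018]},{"xyz":[-1.7,0.35,3.5],"dr":[0.011,0.005,0.018]},{"xyz":[-1.3,0.4,4],"dr":[0.011,0.005,0.018]}]}}

```text
time_s: 27.8
tcp_pos: [0.5996, 0.0102, 0.2298]
tcp_rot: [0.787, 0.592, -0.137, 0.106]
contact_force: [0.2, -0.7, -0.5]
grip_width: 0.0917
```

```bash
python3 -c "
from seg import *
Rt=lean(20);zt=Rt.as_matrix()[:,2];g0=tow([.047,-.1767,.132])[0]
show(g0+zt*(.0187-.05),Rt,3)
w=grab('wrist','w21');print(proj(w,tow([[.047,-.1767,.147]])))
t=grab('top','tp21');s=grab('side');crop(s,250,60,450,210,4,'s21')"
```

```text
t 27.8 q [-0.42  0.46  0.24  1.65  0.22  1.21 -0.56] F [ 0.2 -0.7 -0.5] n 3 -> q [-0.36  0.52  0.26  1.73  0.22  1.07 -0.55] margin 0.039
elbow [0.223 0.062 0.774] wrist [0.629 0.119 0.54 ] [0.11  0.5   0.11  0.657] tcp [0.5996 0.0102 0.2298] vise [ 0.0409 -0.1202  0.2298]
dr per row [0.005, -0.001, 0.008]
[-0.66, 0.15, 2.67]
[-0.66, 0.17, 2.67]
[-0.66, 0.19, 2.67]
[[322.92648942 222.18655352]]
```

View pics/w21.png

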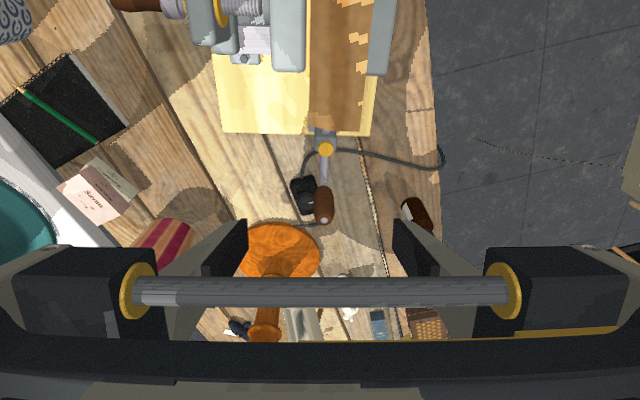

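View pics/tp21.png

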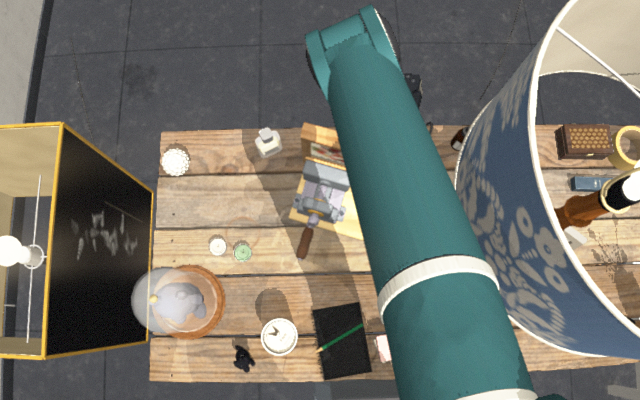

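View pics/s21.png

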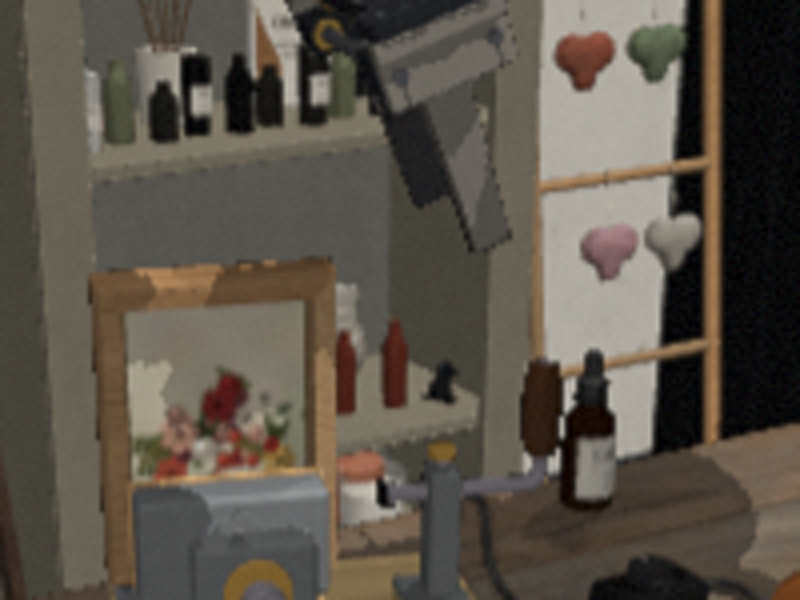

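Call:
{"name": "arm_command", "arguments": {"motion": [{"xyz":[-0.65,0.15,2.7],"dr":[0.005,-0.001,0.008]},{"xyz":[-0.65,0.15,2.7],"dr":[0.005,-0.001,0.008]},{"xyz":[-0.65,0.2,2.7],"dr":[0.005,-0.001,0.008]}]}}

```text
time_s: 28.32
tcp_pos: [0.5963, -0.0263, 0.1648]
tcp_rot: [0.792, 0.586, -0.136, 0.104]
contact_force: [-0.3, 0.1, -0.8]
grip_width: 0.0916
```

```bash
python3 -c "
from seg import *
Rt=lean(20);zt=Rt.as_matrix()[:,2];g0=tow([.047,-.1767,.130])[0]
show(g0+zt*(.0187),Rt,3)
w=grab('wrist','w22');print(proj(w,tow([[.047,-.1767,.147]])))"
```

```text
t 28.325 q [-0.37  0.51  0.25  1.72  0.22  1.07 -0.55] F [-0.3  0.1 -0.8] n 3 -> q [-0.33  0.57  0.26  1.78  0.22  0.96 -0.55] margin 0.035
elbow [0.251 0.061 0.759] wrist [0.627 0.08  0.476] [0.088 0.5   0.088 0.618] tcp [ 0.5963 -0.0263  0.1648] vise [ 0.0488 -0.156   0.1648]
dr per row [0.003, -0.002, 0.003]
[-0.26, -0.08, 1.95]
[-0.26, -0.07, 1.95]
[-0.26, -0.07, 1.95]
[[315.45203663 239.82811369]]
```

View pics/w22.png

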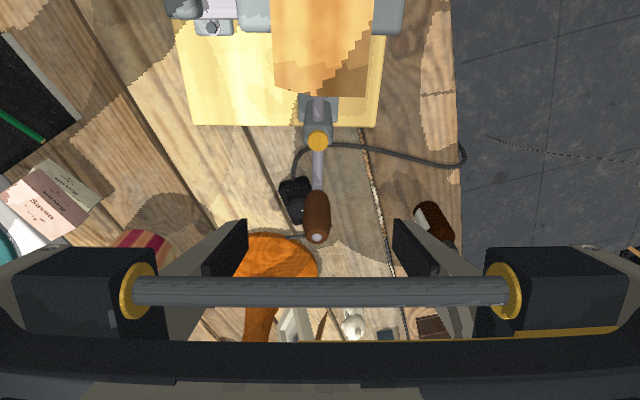

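Aligned (cap at (317,238), predicted (315,240)). Descend and grasp lightly.

Call:
{"name": "arm_command", "arguments": {"motion": [{"xyz":[-0.25,-0.05,2],"dr":[0.003,-0.002,0.003]},{"xyz":[-0.25,-0.05,2],"dr":[0.003,-0.002,0.003]},{"xyz":[-0.25,-0.05,1.8],"dr":[0.003,-0.002,0.003]}]}}

```text
time_s: 28.75
tcp_pos: [0.5895, -0.0476, 0.1129]
tcp_rot: [0.794, 0.583, -0.138, 0.103]
contact_force: [0.1, 0.2, -0.6]
grip_width: 0.0918
```

Call:
{"name": "arm_command", "arguments": {"motion": [{"xyz":[0,0,0],"dr":[0,0,0]},{"xyz":[0,0,0],"dr":[0,0,0]},{"xyz":[0,0,0],"dr":[0,0,0]},{"xyz":[0,0,0],"dr":[0,0,0]},{"xyz":[0,0,0],"dr":[0,0,0]},{"xyz":[0,0,0],"dr":[0,0,0]},{"xyz":[0,0,0],"dr":[0,0,0]},{"xyz":[0,0,0],"dr":[0,0,0]}], "hand": 1, "squeeze": 12}}

```text
time_s: 29.75
tcp_pos: [0.5879, -0.0456, 0.1138]
tcp_rot: [0.794, 0.583, -0.139, 0.101]
contact_force: [-2.7, 0.4, 3.0]
grip_width: 0.0217
```

```bash
python3 -c "
from seg import *
s=status.sense();print(s['grip_width'],s['contact_force'],tov(s['tcp_pos']))
c=tow([[.047,-.1767+.0242,.13]])[0]
show(s['tcp_pos']+tow([[0,.024,0]])[0]-tow([[0,0,0]])[0],R.from_quat(s['tcp_rot']),6)
grab('wrist','w23')"
```

```text
0.02171212077646437 [-2.66571807  0.39969495  2.97992835] [[ 0.04658857 -0.1769066   0.11379727]]
t 29.75 q [-0.34  0.57  0.25  1.77  0.22  0.97 -0.55] F [-2.7  0.4  3. ] n 6 -> q [-0.37  0.58  0.25  1.74  0.21  0.99 -0.58] margin 0.052
elbow [0.275 0.062 0.745] wrist [0.622 0.061 0.424] [0.079 0.55  0.079 0.568] tcp [ 0.5879 -0.0456  0.1138] vise [ 0.0466 -0.1769  0.1138]
dr per row [0.0, 0.0, 0.0]
[0.38, 0.0, -0.14]
[0.38, 0.0, -0.14]
[0.38, 0.0, -0.14]
[0.38, 0.0, -0.14]
[0.38, 0.0, -0.14]
[0.38, 0.0, -0.14]
```

View pics/w23.png

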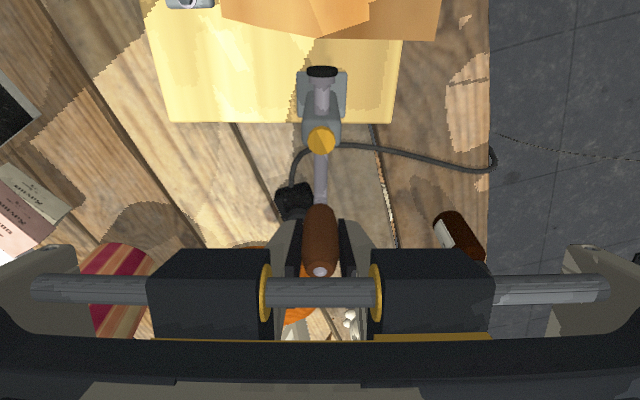

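Call:
{"name": "arm_command", "arguments": {"motion": [{"xyz":[0.4,0,-0.15],"dr":[0,0,0]},{"xyz":[0.4,0,-0.15],"dr":[0,0,0]},{"xyz":[0.4,0,-0.15],"dr":[0,0,0]},{"xyz":[0.4,0,-0.15],"dr":[0,0,0]}]}}

```text
time_s: 30.3
tcp_pos: [0.5927, -0.031, 0.1138]
tcp_rot: [0.794, 0.582, -0.141, 0.102]
contact_force: [-2.6, -2.1, 1.0]
grip_width: 0.0219
```

```bash
python3 -c "
from seg import *
s=status.sense();print(s['grip_width'],s['contact_force'],tov(s['tcp_pos']))
F=s['contact_force'];print('F vise y',-np.sin(VY)*F[0]+np.cos(VY)*F[1])
w=grab('wrist','w24');crop(w,230,40,430,180,4,'w24c')"
```

```text
0.02190963974013357 [-2.62722649 -2.06522407  0.9792516 ] [[ 0.04670077 -0.1615546   0.11384078]]
F vise y -2.762946497359854
```

View pics/w24c.png

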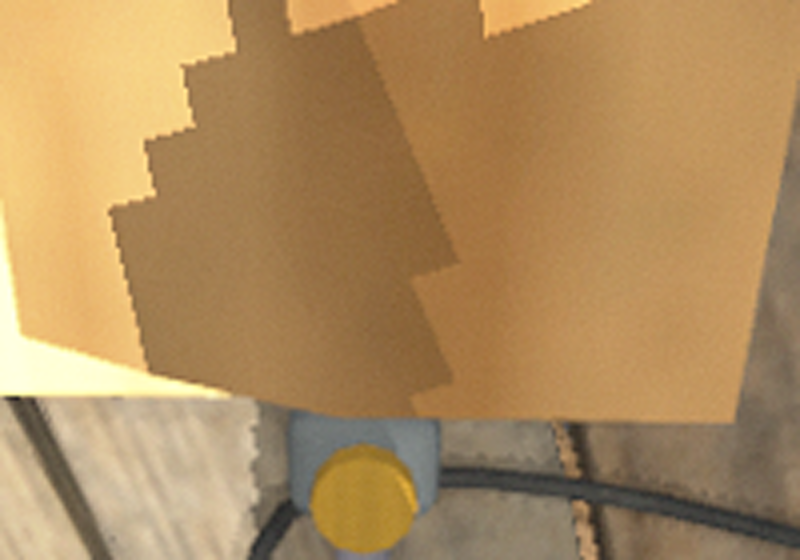

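Call:
{"name": "arm_command", "arguments": {"motion": [{"xyz":[0.25,0,-0.09],"dr":[0,0,0]},{"xyz":[0.25,0,-0.09],"dr":[0,0,0]}]}}

```text
time_s: 30.6
tcp_pos: [0.5947, -0.0249, 0.1138]
tcp_rot: [0.794, 0.583, -0.141, 0.102]
contact_force: [-2.0, -1.3, 2.1]
grip_width: 0.022
```

```bash
cat > st.py <<'E'
from h import *
s=status.sense();F=s['contact_force'];print(s['time_s'],s['grip_width'],tov(s['tcp_pos']).round(4),'F vise y',-np.sin(VY)*F[0]+np.cos(VY)*F[1],F.round(1))
E
python3 st.py; python3 -c "
from h import *
t=grab('top');crop(t,330,120,430,200,6,'t24');t=grab('side');crop(t,270,130,400,230,6,'s24')"
```

```text
30.6 0.022018411059124554 [[ 0.0468 -0.1551  0.1138]] F vise y -1.85607238916338 [-2.  -1.3  2.1]
```

View pics/s24.png

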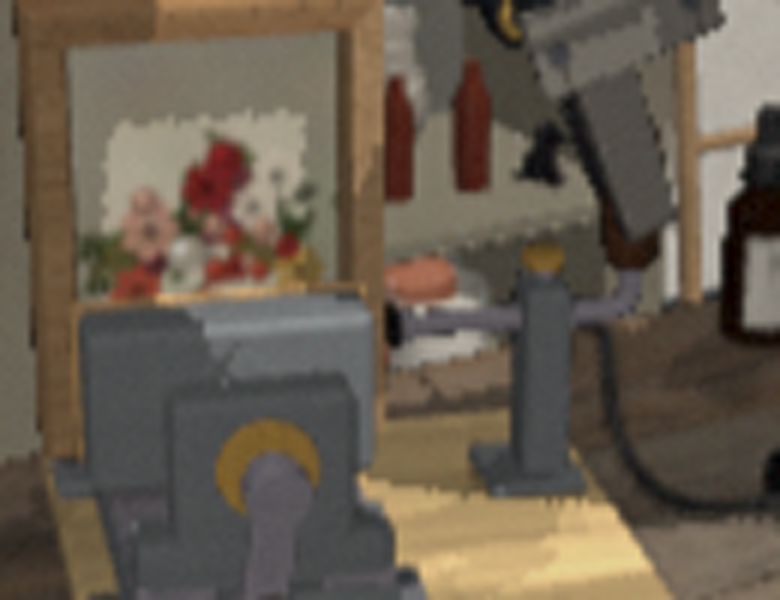

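Call:
{"name": "arm_command", "arguments": {"motion": [{"xyz":[0.12,0,-0.04],"dr":[0,0,0]}]}}

```text
time_s: 30.82
tcp_pos: [0.5952, -0.0234, 0.1138]
tcp_rot: [0.794, 0.583, -0.141, 0.102]
contact_force: [-1.6, -1.4, 1.3]
grip_width: 0.022
```

Call:
{"name": "arm_command", "arguments": {"motion": [{"xyz":[0.12,0,-0.04],"dr":[0,0,0]}]}}

```text
time_s: 30.95
tcp_pos: [0.5954, -0.0226, 0.1138]
tcp_rot: [0.794, 0.583, -0.141, 0.102]
contact_force: [-2.2, -3.0, 1.1]
grip_width: 0.0218
```

```bash
python3 st.py
```

```text
30.95 0.021806664931654673 [[ 0.0468 -0.1527  0.1138]] F vise y -3.5030400714740093 [-2.2 -3.   1.1]
```

Call:
{"name": "arm_command", "arguments": {"motion": [{"xyz":[0.1,0,-0.04],"dr":[0,0,0]}]}}

```text
time_s: 31.08
tcp_pos: [0.5954, -0.0226, 0.1139]
tcp_rot: [0.794, 0.582, -0.142, 0.102]
contact_force: [-1.7, -4.4, 0.2]
grip_width: 0.0221
```

```bash
python3 st.py;  python3 -c "
from h import *
t=grab('top');crop(t,330,120,430,200,6,'t25');t=grab('side');crop(t,320,150,380,210,10,'s25')"
```

```text
31.075 0.022105469263039447 [[ 0.0468 -0.1527  0.1139]] F vise y -4.687173621329513 [-1.7 -4.4  0.2]
```

View pics/s25.png

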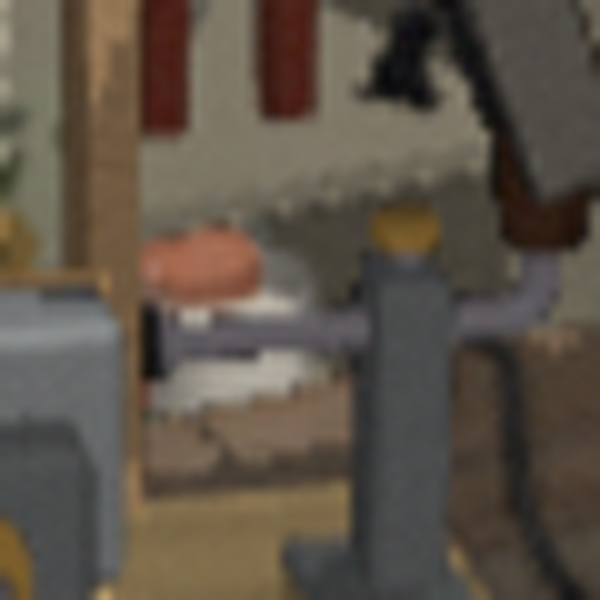

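View pics/t25.png

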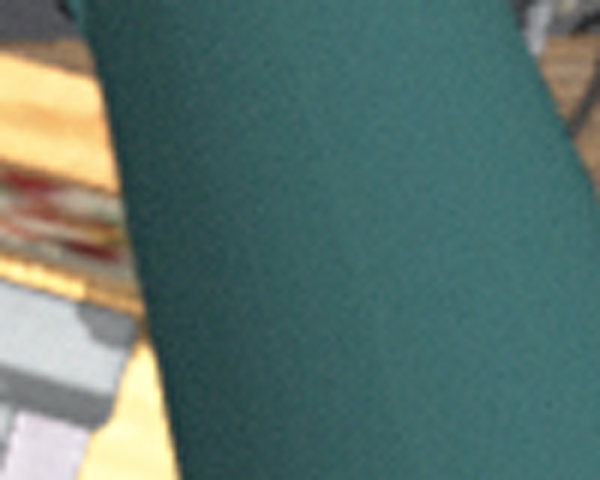

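Call:
{"name": "arm_command", "arguments": {"motion": [{"xyz":[0.15,0,-0.05],"dr":[0,0,0]},{"xyz":[0.15,0,-0.05],"dr":[0,0,0]}]}}

```text
time_s: 31.42
tcp_pos: [0.5954, -0.0226, 0.1138]
tcp_rot: [0.794, 0.581, -0.144, 0.103]
contact_force: [-3.3, -6.1, 1.6]
grip_width: 0.022
```

```bash
python3 st.py
```

```text
31.425 0.021965885831821307 [[ 0.0467 -0.1527  0.1138]] F vise y -6.8417919531315095 [-3.3 -6.1  1.6]
```

Call:
{"name": "arm_command", "arguments": {"motion": [{"xyz":[0,0,0],"dr":[0,0,0]},{"xyz":[0,0,0],"dr":[0,0,0]},{"xyz":[0,0,0],"dr":[0,0,0]},{"xyz":[0,0,0],"dr":[0,0,0]}], "hand": 0.3}}

```text
time_s: 31.92
tcp_pos: [0.5982, -0.0186, 0.1138]
tcp_rot: [0.794, 0.583, -0.14, 0.103]
contact_force: [0.1, -0.4, -0.7]
grip_width: 0.0595
```

```bash
python3 st.py;python3 -c "
from seg import *
s=status.sense();z=R.from_quat(s['tcp_rot']).as_matrix()[:,2]
show(s['tcp_pos']-z*.16,R.from_quat(s['tcp_rot']),5);grab('wrist','w26')"
```

```text
31.925 0.05951527515288665 [[ 0.0482 -0.1481  0.1138]] F vise y -0.37549158539059196 [ 0.1 -0.4 -0.7]
t 31.925 q [-0.37  0.59  0.25  1.74  0.21  1.   -0.59] F [ 0.1 -0.4 -0.7] n 5 -> q [-0.44  0.47  0.24  1.55  0.2   1.32 -0.58] margin 0.056
elbow [0.281 0.074 0.739] wrist [0.632 0.089 0.424] [0.099 0.5   0.099 0.582] tcp [ 0.5982 -0.0186  0.1138] vise [ 0.0482 -0.1481  0.1138]
dr per row [0.0, 0.0, 0.0]
[-0.0, -0.0, -3.2]
[-0.0, -0.0, -3.2]
[-0.0, -0.0, -3.2]
[-0.0, -0.0, -3.2]
[-0.0, -0.0, -3.2]
```

View pics/w26.png

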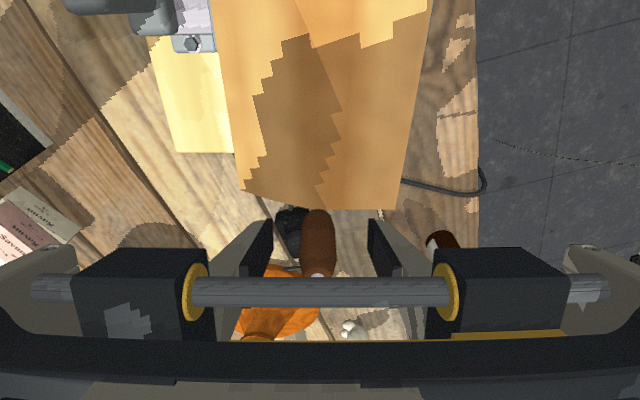

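Call:
{"name": "arm_command", "arguments": {"motion": [{"xyz":[0,0,-1.5],"dr":[0,0,0]},{"xyz":[0,0,-3],"dr":[0,0,0]},{"xyz":[0,0,-4],"dr":[0,0,0]},{"xyz":[0,0,-4],"dr":[0,0,0]},{"xyz":[0,0,-4],"dr":[0,0,0]},{"xyz":[0,-3,-3],"dr":[0,0,0]},{"xyz":[2,-4,-2],"dr":[0,0,0]},{"xyz":[4,-4,0],"dr":[0,0,0]},{"xyz":[4,-4,0],"dr":[0,0,0]},{"xyz":[4,-4,0],"dr":[0,0,0]}]}}

```text
time_s: 33.22
tcp_pos: [0.4798, 0.2406, 0.2855]
tcp_rot: [0.798, 0.579, -0.132, 0.103]
contact_force: [-0.0, 0.0, -0.4]
grip_width: 0.0641
```

```bash
python3 st.py;python3 -c "
from seg import *
s=status.sense();print(elb(s['qpos']),s['tcp_pos'])
t=grab('top','tp27');crop(t,290,110,430,220,5,'t27');t=grab('side','sd27');crop(t,260,110,400,260,5,'s27')"
```

```text
33.225 0.06410459384328306 [[-0.143   0.0632  0.2855]] F vise y 0.009940714705283672 [-0.   0.  -0.4]
(array([0.15673727, 0.10062573, 0.79319225]), array([0.50933442, 0.3453537 , 0.59704658]), (np.float64(0.24668738760779463), np.float64(0.30000000000000004), np.float64(0.23944188683961443), np.float64(0.7343485470036427))) [0.47977869 0.24059273 0.28548524]
```

View pics/tp27.png

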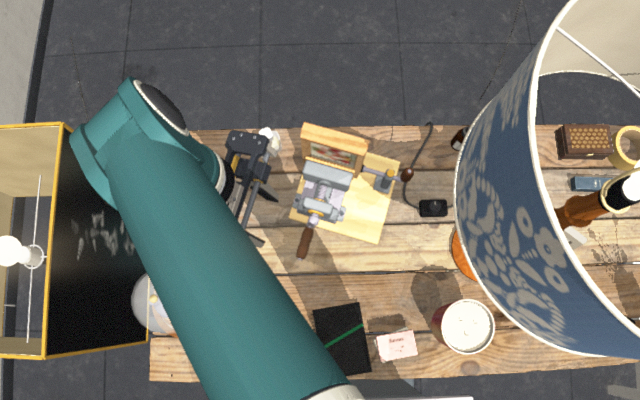

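View pics/t27.png

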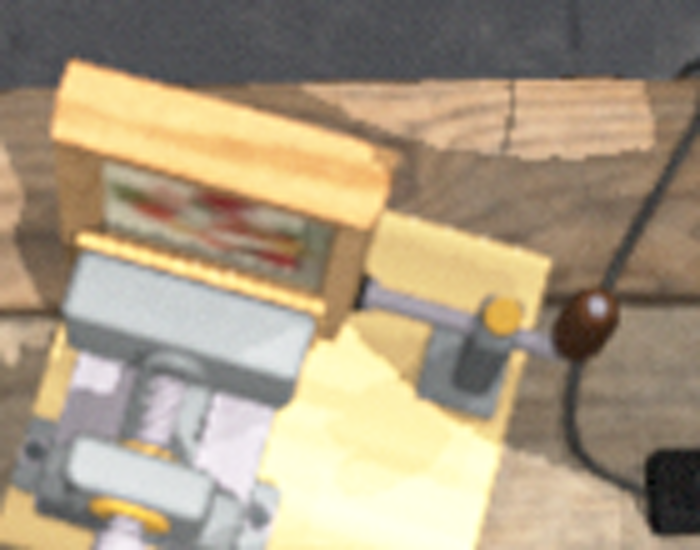

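View pics/s27.png

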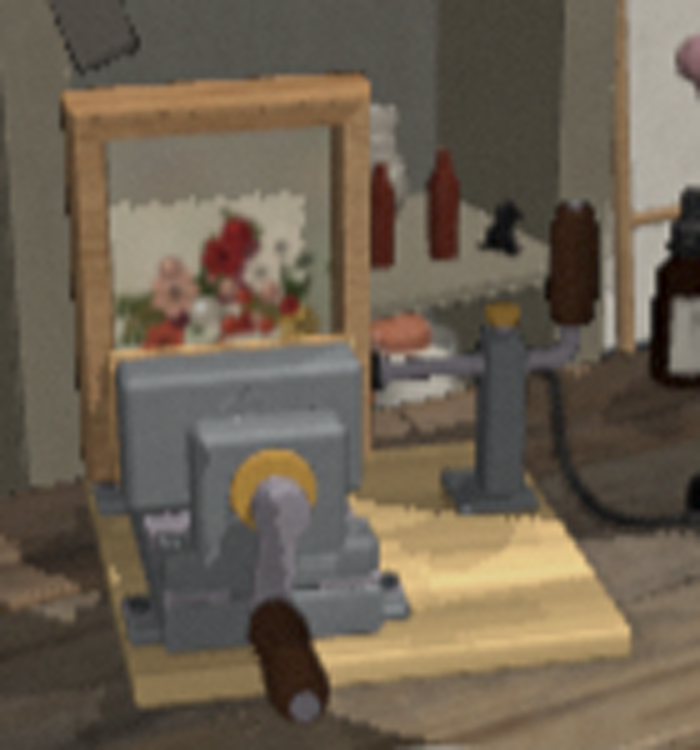

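```bash
python3 -c "
from h import *
t=grab('top');sd=grab('side');T=lambda p:(p[0]/5+290,p[1]/5+110);S=lambda p:(p[0]/5+260,p[1]/5+110)
f=onz(t,[T(p) for p in((72,60),(397,152),(378,228),(52,135))],.207);print(tov(f),tov(f.mean(0)))
p,e=tri(t,T((597,303)),sd,S((576,205)));print('handle top',tov(p),e)
p,e=tri(t,T((364,297)),sd,S((378,370)));print('pad',tov(p),e)
s=status.sense();print(s['joint_velocities'].round(3),s['time_s'])
ticket.hand_in()"
```

```text
[[ 0.06215237  0.06227416  0.207     ]
 [ 0.06141972 -0.0611414   0.207     ]
 [ 0.03146215 -0.06198097  0.207     ]
 [ 0.03218952  0.06087358  0.207     ]] [[4.68059398e-02 6.34069251e-06 2.07000000e-01]]
handle top [[ 0.04720942 -0.1520914   0.14550294]] 0.0010048306212161182
pad [[ 0.04488334 -0.06562487  0.07824043]] 9.96591751819741e-05
[ 0.037 -0.006  0.041 -0.003  0.01  -0.001  0.003] 33.425
the job is handed in; nothing more can be done
```

The job is handed in at about 33.4 s (limit 69 s). The pine frame stands clamped in the vise, and the stop pad rests against its side.

- **Frame:** I stood it on the bed between the cheeks and let go. The last top view puts its centre at vise x = 46.8 mm and y within 0.1 mm of zero, against a target of 47 / 0. The calibration is only good to about 2 mm.
- **Clamping:** I turned the crank clockwise from about 3.6 to 15.85 rad. That is roughly 1.2 rad (0.19 turn) past the nominal first contact, near the middle of the snug range. I worked the angle out from where the hand was, and did not measure the clamping force directly.
- **Side stop:** I slid it in 24 mm by its handle. It stopped advancing and the push rose from about 2–3 N to 7 N, so the pad was against the frame before I let go.
- **A small disagreement:** The last images put the handle at y = -152.1 mm, which means the pad is at about -62 mm. A direct sighting of the dark pad gave -65.6 mm; it is hard to see there. I relied on the handle position and the firm stop.
- **Lamp shade:** It blocked the straight way to the stop handle. I shifted the elbow aside and leaned the tool 20° to stay clear of it.
- **End state:** The hand was clear, with no outside force on it. No bystander was seen to move, but the arm hid the tealights in the last top view, so I could not recheck them.

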